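# Wind the catch bowl up level with the chopping board

## Task

The catch bowl on the screw lift sits too low beside the raised green chopping board. Pick up the loose crank, fit it over the square end of the lift's spindle, turning it gently until it drops fully home on the brass collar, and wind it clockwise until the bowl's rim is level with the top of the board (within 3 mm), so that cut mushrooms can be swept straight across. Leave the crank on the spindle, and do not force or cock it, shove or rock the stand, which is not fastened, or disturb the food and the jar around it.

Things in the scene. Friction and masses are not known exactly. Their poses are not given: they have to be found in the camera images.
- crank: Loose steel hand crank, 0.35 to 0.52 kg, standing upright on its hub. Origin: centre of the hub's flat foot, the mouth of its socket; z up along the socket; x along the arm to the knob. Hub round, 36 mm across and high; square socket 15.5 mm wide, 28 mm deep from below, sides along x and y. Flat arm 18 mm wide, 25 to 35 mm above the foot.
- crank_grip (a point): Centre of the 24 mm square grip block on top of the crank's hub, 51 mm above the foot on the hub's axis (block from 36 to 66 mm above the foot, sides along the crank's x and y). Made for holding the crank while it is fitted.
- crank_knob (a point): Point on the axis of the crank's black upright knob, 84 mm above the foot, 60 mm from the hub's axis along the crank's x. The knob is 25 mm thick, from 40 to 102 mm above the foot, and revolves freely on its pin, so a gripper can hold it round the whole circle without turning.
- spindle_tip (a point): Top centre of the upright square end of the lift's spindle, 200 mm above the table. Axes are the lift's and do not turn with the spindle. The square is 14 mm wide, its top 1.5 mm tapering to 11.4 mm. Its turn angle is random and not reported: see it, or feel for it by turning the crank up to a quarter turn under about 5 N. Out of line, the crank's foot stops 0 to 3 mm below this point.
- collar_top (a point): Centre of the top face of the brass collar (38 mm across) round the spindle, 26 mm below spindle_tip. A crank fully home rests with its foot flat here; set it down at 2 cm/s or less. Clockwise from above raises the bowl, 12 mm a turn; stiff (0.2 N m, 3 to 5 N at the knob), and it stays where it is left. The fit has a little play; pushing the knob in, out, up or down cocks the socket and loads it.
- bowl_rim (a point): Centre of the rim of the dark speckled bowl, 124 mm across and 56 mm high, which is fixed on the lift's carriage; it goes straight up and down. It starts 22 to 31 mm below the board's top.
- board_edge (a point): Point on the top face of the green chopping board, at the middle of the edge beside the bowl: the height for the rim, 120 mm above the table. The board is 260 x 180 x 18 mm, level, on four steel legs, and does not move.
- lift: Screw lift standing loose on rubber feet: grey base plate 270 x 200 mm, 22 mm high with its feet, two guide rods and a crosshead (to 174 mm), about 6.5 kg in all. Origin: centre of its underside, on the table; z up. The spindle's axis is 75 mm from it along its x, the bowl's axis 45 mm the other way; the board stands on its +y side.
- mushroom_1: King oyster mushroom, 110 x 60 x 62 mm, lying on the board; origin under its middle. To be left alone.
- mushroom_2: King oyster mushroom, 101 x 72 x 57 mm, lying on the board; origin under its middle. To be left alone.
- garlic: Bulb of garlic, 58 mm across, on the table behind the lift; origin under its middle. To be left alone.
- pepper: Spice jar with a dark lid, 44 mm across, 96 mm high, on the table behind the lift; origin under its middle. To be left alone.

How it is judged:
By the outcome, as a careful person would: the job done as asked, in the order asked, and still so for the second after the job is handed in, with the robot touching nothing.
It also fails if it takes over 72 s, if anything falls off the work surface, if the arm or the gripper's body presses on something with over 40 N, if the wrist force passes 120 N, or if a joint passes its speed limit or range.

## Robot

A 7-joint arm with a two-finger parallel gripper is mounted at the origin on the work surface; the furniture and walls round the work are solid. World frame = base frame: x ahead of the robot, y to its left, z up, the work surface at z = 0. Lengths are in m, angles in rad, forces in N, time in s.
With the tool pointing down it reaches from about 0.425 to 0.8 m from the base axis. Payload 8.3 kg.
Tool frame: the origin (TCP) lies at the very end of the fingers, on their centre line; the grasp point (between the pads) lies 19 mm behind it; z points along the fingers, y is the line along which they close (so a half turn about z gives the same grasp; the last joint's range is limited). The gripper opens to 85 mm and grips with 20 to 120 N. Pads are 22 mm wide; open, the fingers measure 114 mm over their backs; the gripper's body (76 mm by 85 mm) begins 54 mm behind the grasp point. The pads swing forward as they close: fully open they stand 13 mm farther back than shut.
Start: joints at [1.232, 0.383, 0.016, 1.37, -0.006, 1.388, -0.046], TCP at [0.17, -0.601, 0.194] pointing down, gripper open.
Joint ranges: [-2.95, 2.95], [-0.25, 2.06], [-1.52, 1.56], [0.18, 2.33], [-1.44, 4.58], [0.02, 2.06], [-3.01, 3.01]. Speed limits (rad/s): [2.39, 2.39, 3.01, 3.01, 3.14, 3.14, 3.14].

## Interface

Orientations are given as a unit quaternion [w, x, y, z].
In Python, from plant import ctrl, get_image, recognise, outline_of, place_of gives the robot as it stands. The module is installed in compiled form; this text tells all that it offers.
- The arm moves only by the shell command python3 -m creep 'ROWS' [OPENING]. ROWS is a JSON object of lists of equal length, an entry for each row: "xyz": the shift along the tool's x, y, z in units of 40 mm (1.0 is 40 mm), a list of three; "twist": the turn, a rotation vector about the tool's x, y, z in units of 6 degrees (1.0 is 6 degrees), a list of three. In form: {"xyz": [[tx, ty, tz], ...], "twist": [[rx, ry, rz], ...]}. A call has 1 to 20 rows; each row shifts and turns the commanded pose from where the row before left it, along the tool's axes as they then stand; what a row does not reach is not made up. A row lasts 1/12 s, in which the tool goes at most 41.7 mm and 7.16 degrees, less where a joint would pass 70% of its speed; a pose out of reach is approached as far as the arm can. A call is refused whole if a number of a shift passes 1 or a number of a turn 1, either way. A call with a gripper value outside its range is refused whole. OPENING is the finger opening in mm, from 0 to 85.4, set as the call begins (- or left out, the last holds). The fingers move at their own pace and stop on an object; the grip force is fixed at half the most. Time passes only in rows, so rows that do not move let the fingers close. It gives the time, the measured TCP pose, the force, the opening and the grip force at its end, in the units of the state.
- ctrl.get_obs(): the state, without advancing time (a new reading comes with each control period).
- get_image(name): name is "scene" or "top"; returns a dict with "color" (480x640x3 uint8, red, green, blue), "K" (3x3 intrinsics, pixels), "world_to_cam" (4x4, takes a point from world to camera coordinates). Camera axes: x right, y down, z forward; pixel columns grow to the right and rows downward; lengths in m; the calibration is good to about 2 mm. A picture is of the moment at which its call begins. There is no depth.
- ctrl.close_job(): hands the job in; it is judged then, once.
Trained networks look in the newest picture that a camera, given by its name, has taken for a name from the list of things; names that differ only in an ending like _2 or _b are one class to them, and where a whole thing is asked for, a point or a joint stands for the part that bears it (a point fixed in the world has none). Each returns a list of dicts, best first, with "confidence" (0 to 1); they miss things now and then, are a little off and sometimes report something else, mostly with a low value. They report only what shows in the picture. A call takes as long as a camera call.
- recognise(camera, label): "box" ([left, top, right, bottom] in pixels, round what is visible of it).
- outline_of(camera, label): "pixels" (480x640 bool, what is visible of it) and "box" ([left, top, right, bottom] in pixels, round what is visible of it).
- place_of(camera, label): "location" ([row, column] in pixels: a listed point, or the origin of a listed thing).
The state is a dict: "time_s": time; "qpos": joint angles; "joint_velocities": joint speeds; "joint_torque": joint torques, N m; "tool_pos": TCP position; "tcp_rot": TCP orientation; "contact_force": force on the tool from outside, world axes, zero at the start; "wrist_torque": the same for the moment, N m; "width": opening from 0.0 (shut) to 1.0 (fully open); "grasp_force": force on a finger pad.
Only numpy, scipy, OpenCV 4.12 (cv2) and the standard library are available. Lean on these libraries where they do the work, as an engineer would, in place of code of your own. Each camera call takes 0.05 s, during which the arm holds its last target. There are 200 camera calls.

## Working session

There is one attempt and no reset: what is moved stays moved. The work goes in short steps, Python scripts to look and compute and a shell command to move; the robot and the scene stay as the last step left them, time stands still between calls to the robot, and variables do not carry over. Pictures are saved under pics/ and viewed, at most 10 in all, crops included, and the job is handed in when it is done.

```bash
mkdir -p pics
cat > h.py <<'E'
import numpy as np, cv2
from plant import ctrl, get_image, recognise, outline_of, place_of
def ray(im,rc):
    K=im["K"];T=np.array(im["world_to_cam"]);R=T[:3,:3];c=-R.T@T[:3,3]
    d=R.T@np.linalg.inv(K)@np.array([rc[1],rc[0],1.]);return c,d/np.linalg.norm(d)
def atz(im,rc,z):
    c,d=ray(im,rc);return c+d*(z-c[2])/d[2]
def proj(im,p):
    T=np.array(im["world_to_cam"]);q=im["K"]@(T[:3,:3]@np.array(p)+T[:3,3]);return q[1]/q[2],q[0]/q[2]
def save(im,n): cv2.imwrite("pics/"+n,im["color"][:,:,::-1])
E
python3 - <<'E'
from h import *
np.set_printoptions(precision=4,suppress=True)
Z={"crank":0,"crank_grip":.051,"crank_knob":.084,"spindle_tip":.2,"collar_top":.174,"bowl_rim":.093,"board_edge":.12,"lift":0,"garlic":0,"pepper":0,"mushroom_1":.12}
for cam in("scene","top"):
    im=get_image(cam);save(im,cam+"0.png");print(cam,ray(im,(240,320)))
    for k,z in Z.items():
        for r in place_of(cam,k)[:2]: print(k,r["location"],round(r["confidence"],2),atz(im,r["location"],z))
o=ctrl.get_obs();print(o)
E
```

```text
scene (array([0.0712, 0.3921, 0.7533]), array([ 0.4729, -0.4744, -0.7425]))
crank [228.6, 383.4] 0.79 [ 0.4739 -0.2175  0.    ]
crank [310.8, 226.5] 0.48 [0.5473 0.1731 0.    ]
crank_grip [214.4, 385.1] 0.71 [ 0.4717 -0.2123  0.051 ]
crank_knob [186.2, 379.5] 0.6 [ 0.5189 -0.2443  0.084 ]
spindle_tip [193.1, 279.6] 0.77 [0.5568 0.0098 0.2   ]
spindle_tip [229.7, 381.3] 0.22 [ 0.3678 -0.0512  0.2   ]
collar_top [203.8, 278.6] 0.88 [0.5587 0.0128 0.174 ]
collar_top [312.4, 225.2] 0.6 [0.4364 0.2268 0.174 ]
bowl_rim [266.4, 326.2] 0.65 [0.4367 0.0087 0.093 ]
board_edge [288.9, 297.3] 0.98 [0.4219 0.0948 0.12  ]
lift [281.2, 308.3] 0.61 [0.4867 0.0089 0.    ]
garlic [208.4, 277.4] 0.53 [ 0.6951 -0.0885  0.    ]
pepper [238.9, 235.8] 0.7 [0.6864 0.0431 0.    ]
pepper [286.8, 299.0] 0.51 [0.4898 0.0323 0.    ]
mushroom_1 [337.1, 286.4] 0.81 [0.3658 0.1703 0.12  ]
mushroom_1 [310.2, 226.9] 0.76 [0.472  0.2068 0.12  ]
top (array([0.4702, 0.0136, 1.0108]), array([ 0.0184, -0.0187, -0.9997]))
crank [248.0, 416.4] 0.81 [ 0.4668 -0.2104  0.    ]
crank_grip [246.5, 419.4] 0.85 [ 0.4699 -0.2053  0
[... 547 characters left out ...]
pper [150.6, 293.3] 0.91 [0.6808 0.047  0.    ]
mushroom_1 [249.8, 209.1] 0.91 [0.4731 0.2044 0.12  ]
mushroom_1 [303.9, 230.0] 0.84 [0.3714 0.1675 0.12  ]
{'time_s': 1.2, 'qpos': array([ 1.2321,  0.3834,  0.0164,  1.3701, -0.0063,  1.3882, -0.0465]), 'joint_velocities': array([ 0.0005,  0.0007, -0.0013,  0.0004,  0.0014, -0.0014, -0.0022]), 'joint_torque': array([ -0.0002, -62.7352,   0.8428, -37.2084,   0.0164,   0.0032,
        -0.0001]), 'tool_pos': array([ 0.1703, -0.6013,  0.1939]), 'tcp_rot': array([-0.    ,  0.9905,  0.1375,  0.    ]), 'contact_force': array([ 0.4629, -0.3281, -0.0757]), 'wrist_torque': array([ 0.0406,  0.0251, -0.0049]), 'grasp_force': 0.0, 'width': 1.0009766681574}
```

View pics/scene0.png

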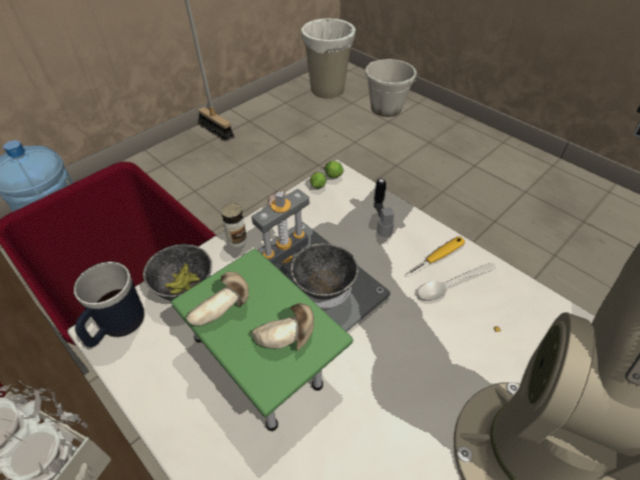

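View pics/top0.png

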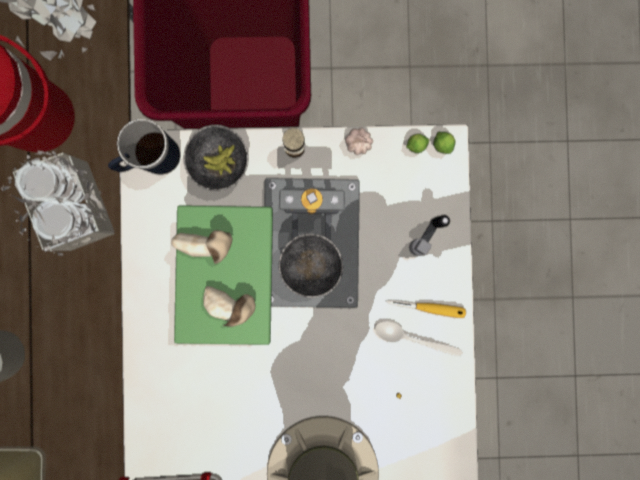

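The scene shows the crank upright on the right (knob at about (380,190), hub (385,225)) and the lift with an orange collar at about (280,203). In the top view the spindle tip is at about (311,198), the crank grip at (419,247) and the knob at (445,220). I'll zoom in next.

Run:
```python
from h import *
np.set_printoptions(precision=4,suppress=True)
im=get_image("top");c=im["color"][:,:,::-1]
a=cv2.resize(c[180:220,290:330],(400,400),interpolation=cv2.INTER_CUBIC)
b=cv2.resize(c[207:262,400:455],(400,400),interpolation=cv2.INTER_CUBIC)
cv2.imwrite("pics/z1.png",np.hstack([a,b]))
ims={k:get_image(k) for k in("top","scene")}
for lab in("crank_grip","crank_knob","spindle_tip","collar_top","bowl_rim"):
    A=np.zeros((3,3));B=np.zeros(3)
    for k in ims:
        rr=place_of(k,lab)[0]["location"];o,d=ray(ims[k],rr);P=np.eye(3)-np.outer(d,d);A+=P;B+=P@o
    print(lab,np.linalg.solve(A,B))
```

```text
crank_grip [ 0.4685 -0.2147  0.0496]
crank_knob [ 0.5162 -0.236   0.0951]
spindle_tip [0.56   0.0145 0.2007]
collar_top [0.5535 0.0114 0.1745]
bowl_rim [0.4392 0.0143 0.0986]
```

View pics/z1.png

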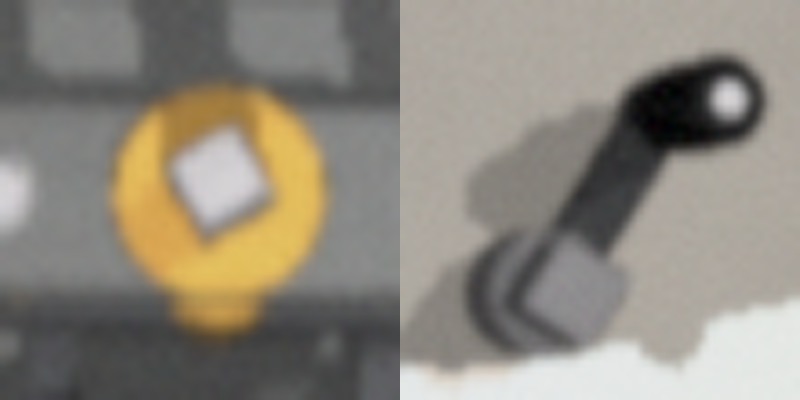

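The zoom shows the square spindle end centred at about (311.6,197.7), with its edges turned some 31° in the image. The crank's arm runs up and to the right, at about 31° to the vertical. I'll convert these to world angles.

```bash
cat >> h.py <<'E'
def wang(im,p,q,z):
    d=atz(im,q,z)-atz(im,p,z);return np.degrees(np.arctan2(d[1],d[0]))
E
python3 - <<'E'
from h import *
np.set_printoptions(precision=4,suppress=True)
im=get_image("top")
f=lambda x,y:((y+.5)/10-.5+180,(x+.5)/10-.5+290)
s=400/55
g=lambda x,y:((y+.5)/s-.5+207,(x-400+.5)/s-.5+400)
c=im["color"].astype(int)[180:220,290:330].astype(np.uint8)
c=cv2.resize(c,(400,400),interpolation=cv2.INTER_CUBIC).astype(int)
m=((c.min(2)>165)&(c.max(2)-c.min(2)<50)).astype(np.uint8);m[:,:100]=0;m[:,330:]=0;m[:110]=0;m[260:]=0
cn=max(cv2.findContours(m,0,1)[0],key=cv2.contourArea)
r=cv2.minAreaRect(cn);bx=cv2.boxPoints(r);print(r)
print("tip",atz(im,f(*r[0]),.2),[wang(im,f(*bx[i]),f(*bx[(i+1)%4]),.2) for i in range(4)])
print("collar centre",atz(im,f(218,190),.174))
for p,q,z in(((555,225),(630,100),.035),((607,250),(668,155),.035),((628,270),(560,235),.066)): print(wang(im,g(*p),g(*q),z))
B=np.mean([(560,235),(628,270),(590,345),(520,295)],0);print("block",atz(im,g(*B),.066),"knobtop",atz(im,g(731,100),.102))
E
```

```text
((219.00001525878906, 177.5), (72.54389953613281, 72.54390716552734), 59.03623962402344)
tip [0.5584 0.0112 0.2   ] [np.float64(-60.27698481897638), np.float64(-150.4314296823236), np.float64(119.70368777363548), np.float64(29.57830876892488)]
collar centre [0.559  0.0114 0.174 ]
-32.58772002134371
-34.3465820302279
61.41646475525502
block [ 0.4708 -0.2102  0.066 ] knobtop [ 0.519  -0.2445  0.102 ]
```

```bash
python3 -m creep '{"xyz":[[0.6,-0.46,0],[0.6,-0.46,0],[0.6,-0.46,0],[0.6,-0.46,0],[0.6,-0.46,0],[0.6,-0.46,0],[0.6,-0.46,0],[0.6,-0.46,0],[0.6,-0.46,0],[0.6,-0.46,0],[0.6,-0.46,0],[0.6,-0.46,0],[0.6,-0.46,0],[0.6,-0.46,0],[0.6,-0.46,0],[0.6,-0.46,0]],"twist":[[0,0,-1],[0,0,0],[0,0,0],[0,0,0],[0,0,0],[0,0,0],[0,0,0],[0,0,0],[0,0,0],[0,0,0],[0,0,0],[0,0,0],[0,0,0],[0,0,0],[0,0,0],[0,0,0]]}' 60
```

```text
time_s: 3.23
tool_pos: [0.4206, -0.1858, 0.1942]
tcp_rot: [0.0, 0.982, 0.189, 0.0]
contact_force: [0.8, -0.3, 0.2]
width: 0.705
grasp_force: 0.0
```

```bash
python3 -m creep '{"xyz":[[0,0,0],[0,0,0],[0,0,0],[0,0,0],[0,0,0],[0,0,0],[0,0,0],[0,0,0],[0,0,0],[0,0,0],[0,0,0],[0,0,0],[0,0,0],[0,0,0],[0,0,0],[0,0,0],[0,0,0],[0,0,0],[0,0,0],[0,0,0]],"twist":[[0,0,-1],[0,0,-1],[0,0,-1],[0,0,-1],[0,0,-1],[0,0,-1],[0,0,-1],[0,0,-1],[0,0,-1],[0,0,-1],[0,0,-1],[0,0,-1],[0,0,-1],[0,0,-1],[0,0,-1],[0,0,-1],[0,0,-1],[0,0,-1],[0,0,-1],[0,0,-1]]}'
cat >> h.py <<'E'
def yaw(): 
    w,x,y,z=ctrl.get_obs()["tcp_rot"];return 2*np.degrees(np.arctan2(y,x))
def need(x,y,z,ya):
    o=ctrl.get_obs();a=np.radians(yaw());d=np.array([x,y,z])-o["tool_pos"]
    t=np.array([d[0]*np.cos(a)+d[1]*np.sin(a),d[0]*np.sin(a)-d[1]*np.cos(a),-d[2]])/.04
    dy=(ya-np.degrees(a)+180)%360-180
    print("yaw %.2f"%np.degrees(a),"xyz units",t.round(3),"twist z units %.3f"%(-dy/6),"j",o["qpos"].round(2), "F",o["contact_force"].round(1),"M",o["wrist_torque"].round(2))
E
python3 -c "
from h import *
need(.4705,-.209,.130,146)"
```

```text
time_s: 4.9
tool_pos: [0.4201, -0.1872, 0.1941]
tcp_rot: [0.0, 0.325, 0.946, -0.0]
contact_force: [0.5, -0.2, -0.6]
width: 0.698
grasp_force: 0.0
yaw 142.10 xyz units [-1.33   0.343  1.602] twist z units -0.650 j [ 0.77  0.05 -0.44  1.78  0.02  1.32  1.24] F [ 0.5 -0.2 -0.6] M [ 0.03  0.03 -0.02]
```

```bash
python3 -m creep '{"xyz":[[-0.333,0.086,0.2],[-0.333,0.086,0.2],[-0.333,0.086,0.2],[-0.333,0.086,0.2],[0,0,0.4],[0,0,0.4],[0,0,0.4],[0,0,0]],"twist":[[0,0,0],[0,0,0],[0,0,0],[0,0,0],[0,0,-0.2],[0,0,-0.2],[0,0,-0.25],[0,0,0]]}'
python3 - <<'E'
from h import *
need(.4705,-.209,.038,146)
im=get_image("scene");c=im["color"][:,:,::-1]
im2=get_image("top");d=im2["color"][:,:,::-1]
cv2.imwrite("pics/z2.png",np.hstack([cv2.resize(c[150:250,335:435],(400,400)),cv2.resize(d[200:280,380:460],(400,400))]))
E
```

```text
time_s: 5.57
tool_pos: [0.4685, -0.2086, 0.1109]
tcp_rot: [-0.002, 0.294, 0.956, 0.0]
contact_force: [-0.7, 0.5, -1.0]
width: 0.705
grasp_force: 0.0
yaw 145.77 xyz units [-0.047  0.02   1.822] twist z units -0.038 j [ 0.74  0.24 -0.44  1.77  0.11  1.16  1.24] F [-0.7  0.5 -1. ] M [-0.03  0.08 -0.03]
```

View pics/z2.png

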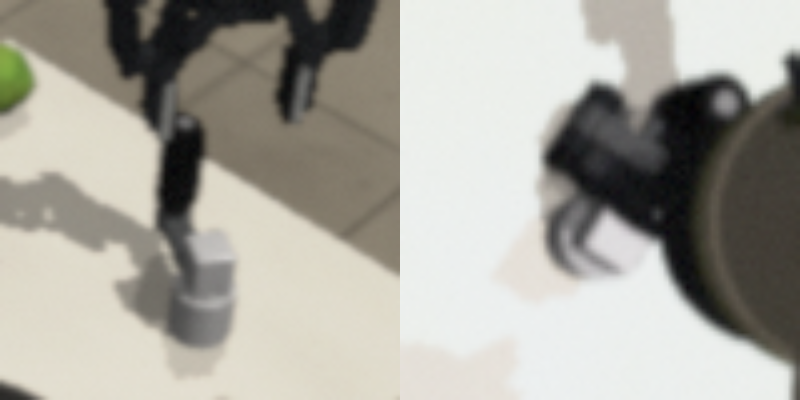

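The fingers hang above the crank, on either side of the arm's line, and the block is clear between them. Next I descend, then close.

```bash
python3 -m creep '{"xyz":[[-0.05,0.02,0.3],[0,0,0.3],[0,0,0.3],[0,0,0.3],[0,0,0.3],[0,0,0.3],[0,0,0.02],[0,0,0]],"twist":[[0,0,0],[0,0,0],[0,0,0],[0,0,0],[0,0,0],[0,0,0],[0,0,0],[0,0,0]]}'
python3 -m creep '{"xyz":[[0,0,0],[0,0,0],[0,0,0],[0,0,0],[0,0,0],[0,0,0],[0,0,0],[0,0,0],[0,0,0]],"twist":[[0,0,0],[0,0,0],[0,0,0],[0,0,0],[0,0,0],[0,0,0],[0,0,0],[0,0,0],[0,0,0]]}' 15
python3 -c "
from h import *
need(.4705,-.209,.038,146)"
```

```text
time_s: 6.33
tool_pos: [0.4724, -0.2096, 0.0408]
tcp_rot: [-0.0, 0.295, 0.956, 0.0]
contact_force: [-0.2, -0.5, 0.1]
width: 0.701
grasp_force: 0.0
time_s: 7.08
tool_pos: [0.4725, -0.2097, 0.0411]
tcp_rot: [0.0, 0.295, 0.956, 0.0]
contact_force: [-0.6, 0.3, 0.2]
width: 0.176
grasp_force: 0.0
yaw 145.71 xyz units [ 0.052 -0.015  0.078] twist z units -0.049 j [ 0.72  0.32 -0.43  1.84  0.16  1.01  1.2 ] F [-0.6  0.3  0.2] M [-0.06  0.01 -0.04]
```

Run:
```python
from h import *
im=get_image("scene");c=im["color"][:,:,::-1]
im2=get_image("top");d=im2["color"][:,:,::-1]
cv2.imwrite("pics/z3.png",np.hstack([cv2.resize(c[150:250,335:435],(400,400)),cv2.resize(d[200:280,380:460],(400,400))]))
o=ctrl.get_obs();print(o["width"],o["grasp_force"],proj(im,o["tool_pos"]),proj(im2,o["tool_pos"]))
```

```text
0.17584951941463067 0.0 (np.float64(217.96455174586464), np.float64(383.58850702667314)) (np.float64(245.20112917270703), np.float64(420.4253300491549))
```

View pics/z3.png

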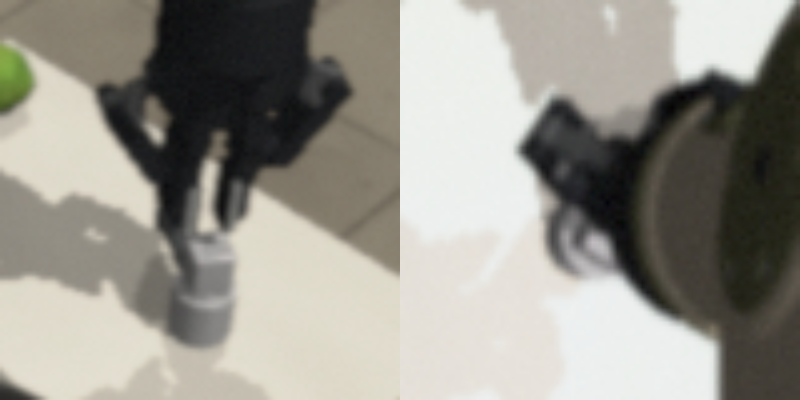

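Run:
```python
from h import *
np.set_printoptions(precision=4,suppress=True)
im=get_image("scene");c=im["color"][:,:,::-1]
C=cv2.resize(c[170:250,345:425],(800,800),interpolation=cv2.INTER_CUBIC)[:600]
o=ctrl.get_obs();p=o["tool_pos"]
def dot(q,col):
    r,x=proj(im,q);cv2.circle(C,(int((x-345+.5)*10),int((r-170+.5)*10)),4,col,-1)
dot(p,(0,0,255));dot(p+[0,0,.019],(0,255,0));dot(p+[0,0,.054+.019],(255,0,0))
cv2.imwrite("pics/z4.png",C)
for l in("crank_grip","crank_knob","crank"):
    for r in place_of("scene",l)[:1]: print(l,r["location"],r["confidence"])
print(atz(im,(204,389),.07),atz(im,(206,389),.045))
```

```text
crank_grip [215.9, 386.6] 0.66
crank_knob [184.6, 377.5] 0.75
crank [228.7, 382.8] 0.9
[ 0.4756 -0.2271  0.07  ] [ 0.4862 -0.2446  0.045 ]
```

View pics/z4.png

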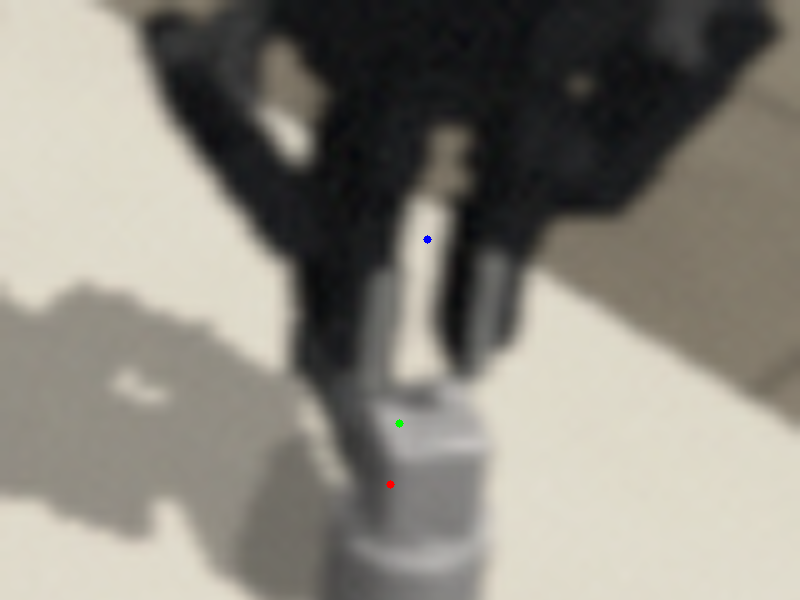

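The picture shows both fingertips ending at about (387,207), just above the block's top. The reported TCP projects to (383.5,218), so the real tips sit about 33 mm higher than reported and the gripper closed above the block. I'll reopen, go lower while watching the force, and close again.

```bash
python3 -m creep '{"xyz":[[0,0,0],[0,0,0],[0,0,0],[0,0,0],[0,0,0],[0,0,0],[0.04,0,0.1],[0,0,0.1],[0,0,0.1],[0,0,0.1],[0,0,0.1],[0,0,0.1],[0,0,0]],"twist":[[0,0,0],[0,0,0],[0,0,0],[0,0,0],[0,0,0],[0,0,0],[0,0,0],[0,0,0],[0,0,0],[0,0,0],[0,0,0],[0,0,0],[0,0,0]]}' 60
python3 - <<'E'
from h import *
im=get_image("scene");c=im["color"][:,:,::-1]
C=cv2.resize(c[170:250,345:425],(600,600),interpolation=cv2.INTER_CUBIC)[:450]
cv2.imwrite("pics/z5.png",C);o=ctrl.get_obs();print(o["wrist_torque"])
E
```

```text
time_s: 8.47
tool_pos: [0.4706, -0.2086, 0.0161]
tcp_rot: [-0.001, 0.295, 0.956, 0.0]
contact_force: [0.2, 0.4, 0.9]
width: 0.703
grasp_force: 0.0
[0.03656288 0.03039147 0.03432701]
```

View pics/z5.png

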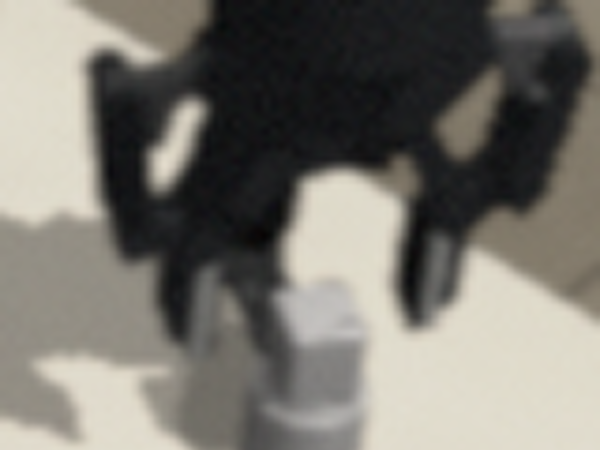

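The tips are now on either side of the block, about halfway down it: left at roughly (371,217), right (401,213). I'll go 7 mm lower and close; the width will show which part is held.

```bash
python3 -m creep '{"xyz":[[0,0,0.09],[0,0,0.09],[0,0,0],[0,0,0]],"twist":[[0,0,0],[0,0,0],[0,0,0],[0,0,0]]}'
python3 -m creep '{"xyz":[[0,0,0],[0,0,0],[0,0,0],[0,0,0],[0,0,0],[0,0,0],[0,0,0],[0,0,0],[0,0,0]],"twist":[[0,0,0],[0,0,0],[0,0,0],[0,0,0],[0,0,0],[0,0,0],[0,0,0],[0,0,0],[0,0,0]]}' 12
```

```text
time_s: 8.85
tool_pos: [0.471, -0.2088, 0.0097]
tcp_rot: [-0.0, 0.295, 0.956, 0.0]
contact_force: [0.0, -0.1, -0.1]
width: 0.704
grasp_force: 0.0
time_s: 9.6
tool_pos: [0.4713, -0.2092, 0.0102]
tcp_rot: [0.0, 0.295, 0.956, -0.0]
contact_force: [-1.9, -1.9, 6.1]
width: 0.266
grasp_force: 61.0
```

Width 22.7 mm at 61 N means the block is held. Lift.

```bash
python3 -m creep '{"xyz":[[0,0,-0.15],[0,0,-0.3],[0,0,-0.45],[0,0,-0.5],[0,0,-0.5],[0,0,-0.5],[0,0,-0.5],[0,0,-0.5],[0,0,-0.5],[0,0,-0.5],[0,0,-0.5],[0,0,-0.4],[0,0,-0.2],[0,0,0],[0,0,0]],"twist":[[0,0,0],[0,0,0],[0,0,0],[0,0,0],[0,0,0],[0,0,0],[0,0,0],[0,0,0.6],[0,0,0.7],[0,0,0.8],[0,0,0.8],[0,0,0.8],[0,0,0.6],[0,0,0],[0,0,0]]}'
python3 - <<'E'
from h import *
need(.5585,.0113,.235,119.7)
E
```

```text
time_s: 10.85
tool_pos: [0.4712, -0.2083, 0.2301]
tcp_rot: [0.0, 0.499, 0.866, 0.0]
contact_force: [-0.3, -0.1, -4.6]
width: 0.265
grasp_force: 60.0
yaw 120.07 xyz units [ 3.658  4.639 -0.121] twist z units 0.061 j [ 0.71  0.15 -0.4   1.59  0.06  1.41  0.83] F [-0.3 -0.1 -4.6] M [ 0.    0.02 -0.01]
```

```bash
python3 -m creep '{"xyz":[[0.1,0.13,-0.12],[0.2,0.26,0],[0.33,0.42,0],[0.33,0.42,0],[0.33,0.42,0],[0.33,0.42,0],[0.33,0.42,0],[0.33,0.42,0],[0.33,0.42,0],[0.33,0.42,0],[0.33,0.42,0],[0.2,0.26,0],[0.13,0.14,0],[0.06,0.07,0],[0,0,0],[0,0,0]],"twist":[[0,0,0.06],[0,0,0],[0,0,0],[0,0,0],[0,0,0],[0,0,0],[0,0,0],[0,0,0],[0,0,0],[0,0,0],[0,0,0],[0,0,0],[0,0,0],[0,0,0],[0,0,0],[0,0,0]]}'
python3 - <<'E'
from h import *
np.set_printoptions(precision=4,suppress=True)
need(.5585,.0113,.215,119.7)
ims=[get_image(k) for k in("scene","top")]
for k,im in zip(("scene","top"),ims):
    for l in("crank","crank_grip","crank_knob","spindle_tip","collar_top"):
        for r in place_of(k,l)[:1]: print(k,l,r["location"],round(r["confidence"],2))
im=ims[0]
p=ctrl.get_obs()["tool_pos"]
print("expected foot",proj(im,p-[0,0,.0102]),"grip",proj(im,p+[0,0,.0408]),"tip",proj(im,(.5585,.0113,.2)))
C=cv2.resize(im["color"][150:230,240:320,::-1],(800,800),interpolation=cv2.INTER_CUBIC)[:600]
cv2.imwrite("pics/z6.png",C)
E
```

```text
time_s: 12.18
tool_pos: [0.5601, 0.0092, 0.2344]
tcp_rot: [-0.0, 0.504, 0.864, -0.0]
contact_force: [0.2, -0.5, -4.1]
width: 0.269
grasp_force: 59.9
yaw 119.51 xyz units [ 0.067 -0.009  0.486] twist z units -0.031 j [ 0.37  0.27 -0.56  1.46  0.15  1.45  0.33] F [ 0.2 -0.5 -4.1] M [ 0.04 -0.    0.01]
scene crank [181.5, 276.1] 0.7
scene crank_grip [159.4, 274.0] 0.9
scene crank_knob [121.5, 282.0] 0.9
scene spindle_tip [195.0, 277.6] 0.91
scene collar_top [203.0, 278.6] 0.9
expected foot (np.float64(181.92382183264013), np.float64(277.31171561422997)) grip (np.float64(159.0308518987978), np.float64(275.3599549600673)) tip (np.float64(193.04853853218106), np.float64(278.3883600880266))
```

View pics/z6.png

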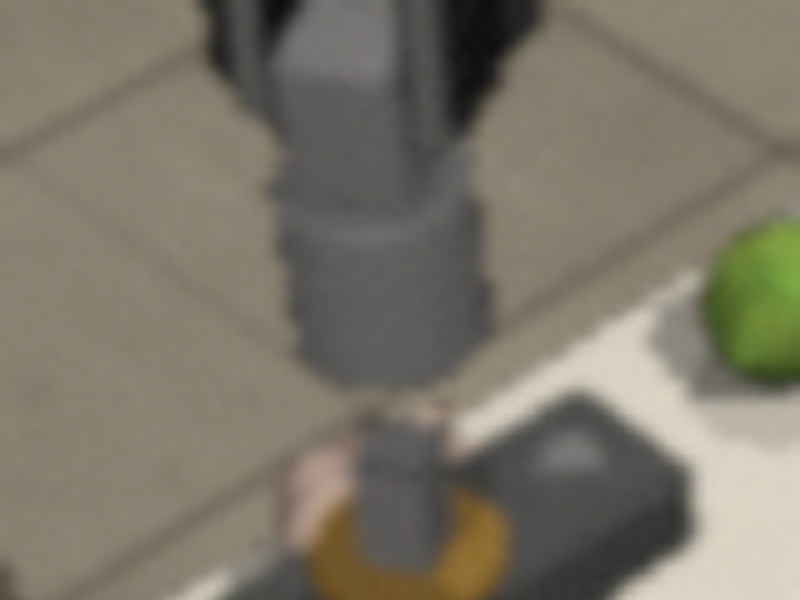

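The hub hangs straight over the spindle: its foot is at about (279,184) and the tip at (279.7,193). I'll correct by 3 mm along tool x and lower to just above the tip.

```bash
python3 -m creep '{"xyz":[[0.04,0.007,0.1],[0.04,0.007,0.1],[0,0,0.1],[0,0,0.1],[0,0,0.06],[0,0,0.04],[0,0,0],[0,0,0]],"twist":[[0,0,-0.03],[0,0,0],[0,0,0],[0,0,0],[0,0,0],[0,0,0],[0,0,0],[0,0,0]]}'
python3 -m creep '{"xyz":[[0,0,0.03],[0,0,0.03],[0,0,0.03],[0,0,0.02],[0,0,0.02],[0,0,0.02],[0,0,0]],"twist":[[0,0,0],[0,0,0],[0,0,0],[0,0,0],[0,0,0],[0,0,0],[0,0,0]]}'
python3 -c "
from h import *
need(.559,.0123,.184,119.7)"
```

```text
time_s: 13.45
tool_pos: [0.5594, 0.0131, 0.2147]
tcp_rot: [-0.0, 0.502, 0.865, 0.0]
contact_force: [-1.0, -0.4, -3.7]
width: 0.267
grasp_force: 59.9
time_s: 14.03
tool_pos: [0.5595, 0.0132, 0.2093]
tcp_rot: [0.0, 0.502, 0.865, 0.0]
contact_force: [-1.2, -0.8, -0.4]
width: 0.27
grasp_force: 61.1
yaw 119.73 xyz units [-0.012 -0.021  0.633] twist z units 0.004 j [ 0.37  0.28 -0.56  1.51  0.15  1.39  0.32] F [-1.2 -0.8 -0.4] M [-0.06  0.41 -0.05]
```

```bash
python3 -m creep '{"xyz":[[0.012,-0.022,0],[0,0,0],[0,0,0]],"twist":[[0,0,0],[0,0,0],[0,0,0]]}'
python3 -c "
from h import *
need(.5585,.0123,.184,119.7)"
python3 -m creep '{"xyz":[[0,0,0.02],[0,0,0.02],[0,0,0],[0,0,0]],"twist":[[0,0,0],[0,0,0],[0,0,0],[0,0,0]]}'
python3 -c "
from h import *
need(.5585,.0123,.184,119.7)"
```

```text
time_s: 14.28
tool_pos: [0.5589, 0.0132, 0.2093]
tcp_rot: [0.001, 0.502, 0.865, 0.0]
contact_force: [2.0, 0.0, 0.7]
width: 0.272
grasp_force: 60.2
yaw 119.73 xyz units [-0.015 -0.02   0.632] twist z units 0.004 j [ 0.37  0.28 -0.56  1.51  0.15  1.39  0.32] F [2.  0.  0.7] M [ 0.06 -0.28 -0.  ]
time_s: 14.62
tool_pos: [0.5592, 0.0133, 0.2089]
tcp_rot: [0.001, 0.502, 0.865, 0.001]
contact_force: [-0.8, 0.6, 9.6]
width: 0.263
grasp_force: 62.1
yaw 119.73 xyz units [-0.013 -0.027  0.623] twist z units 0.005 j [ 0.37  0.28 -0.56  1.51  0.15  1.39  0.32] F [-0.8  0.6  9.6] M [-0.04  0.39  0.01]
```

```bash
python3 -m creep '{"xyz":[[0,0,-0.012],[0,0,0],[0,0,0],[0,0,0],[0,0,0]],"twist":[[0,0,0],[0,0,0.5],[0,0,0.5],[0,0,0],[0,0,0]]}'
python3 -c "
from h import *
need(.5585,.0123,.184,119.7)"
python3 -m creep '{"xyz":[[0,0,0],[0,0,0],[0,0,0],[0,0,0],[0,0,0],[0,0,0]],"twist":[[0,0,-0.5],[0,0,-0.5],[0,0,-0.5],[0,0,-0.5],[0,0,0],[0,0,0]]}'
python3 -c "
from h import *
need(.5585,.0123,.184,119.7)"
```

```text
time_s: 15.03
tool_pos: [0.5595, 0.0132, 0.209]
tcp_rot: [0.001, 0.547, 0.837, 0.001]
contact_force: [1.2, -0.1, 5.9]
width: 0.269
grasp_force: 60.8
yaw 113.70 xyz units [-0.011 -0.033  0.626] twist z units -1.000 j [ 0.36  0.28 -0.55  1.51  0.15  1.39  0.22] F [ 1.2 -0.1  5.9] M [-0.   -0.41 -0.02]
time_s: 15.53
tool_pos: [0.5588, 0.0131, 0.2089]
tcp_rot: [0.001, 0.456, 0.89, 0.0]
contact_force: [-2.0, -0.8, 7.3]
width: 0.269
grasp_force: 61.9
yaw 125.74 xyz units [-0.012 -0.019  0.623] twist z units 1.007 j [ 0.38  0.28 -0.58  1.51  0.16  1.39  0.42] F [-2.  -0.8  7.3] M [-0.08  0.4   0.  ]
```

Turning alone does not drop it: z stays at 0.209, so the crank is off sideways. I'll return to the seen angle and feel sideways in half-millimetre steps under a light load.

```bash
cat > ok.py <<'E'
import sys
from h import *
o=ctrl.get_obs();f=o["contact_force"]
print(o["tool_pos"].round(4),f.round(1),o["wrist_torque"].round(2),round(yaw(),1))
sys.exit(0 if o["tool_pos"][2]>.2082 and f[2]>1.5 else 1)
E
python3 -m creep '{"xyz":[[0,0,0],[0,0,0]],"twist":[[0,0,0.5],[0,0,0.5]]}' >/dev/null; python3 ok.py &&
python3 -m creep '{"xyz":[[0.0125,0,0],[0,0,0]],"twist":[[0,0,0],[0,0,0]]}' >/dev/null; python3 ok.py &&
python3 -m creep '{"xyz":[[0.0125,0,0],[0,0,0]],"twist":[[0,0,0],[0,0,0]]}' >/dev/null; python3 ok.py &&
python3 -m creep '{"xyz":[[0.0125,0,0],[0,0,0]],"twist":[[0,0,0],[0,0,0]]}' >/dev/null; python3 ok.py &&
python3 -m creep '{"xyz":[[0.0125,0,0],[0,0,0]],"twist":[[0,0,0],[0,0,0]]}' >/dev/null; python3 ok.py
```

```text
[0.5592 0.0133 0.209 ] [0.9 0.6 6.5] [ 0.01 -0.28 -0.04] 119.6
[0.5591 0.0134 0.209 ] [ 0.6 -0.1  5.6] [-0.22 -0.22 -0.  ] 119.7
[0.559  0.0136 0.209 ] [ 2.8 -0.5  6.4] [-0.33 -0.38  0.05] 119.7
[0.5589 0.0138 0.209 ] [ 1.8 -1.6  4.7] [-0.48 -0.54  0.01] 119.7
[0.5588 0.014  0.209 ] [ 1.9 -2.5  5.4] [-0.66 -0.7   0.03] 119.7
```

```bash
python3 -m creep '{"xyz":[[-0.025,0,0],[-0.025,0,0],[0,0,0]],"twist":[[0,0,0],[0,0,0],[0,0,0]]}' >/dev/null; python3 ok.py &&
python3 -m creep '{"xyz":[[-0.02,0,0],[0,0,0]],"twist":[[0,0,0],[0,0,0]]}' >/dev/null; python3 ok.py &&
python3 -m creep '{"xyz":[[-0.02,0,0],[0,0,0]],"twist":[[0,0,0],[0,0,0]]}' >/dev/null; python3 ok.py &&
python3 -m creep '{"xyz":[[-0.02,0,0],[0,0,0]],"twist":[[0,0,0],[0,0,0]]}' >/dev/null; python3 ok.py &&
python3 -m creep '{"xyz":[[-0.02,0,0],[0,0,0]],"twist":[[0,0,0],[0,0,0]]}' >/dev/null; python3 ok.py
```

```text
[0.5593 0.0133 0.209 ] [-0.2  0.3  6.1] [ 0.06 -0.07  0.01] 119.7
[0.5594 0.013  0.209 ] [-0.8  1.3  6.8] [0.24 0.25 0.01] 119.7
[0.5596 0.0127 0.209 ] [-2.   2.2  7.9] [ 0.55  0.45 -0.01] 119.8
[0.5598 0.0125 0.209 ] [-2.6  3.3  8.4] [ 0.81  0.66 -0.02] 119.8
[0.5599 0.0122 0.2089] [-3.5  4.1  8.4] [ 1.03  0.91 -0.04] 119.8
```

Lateral pushes only flex elastically against stiction. I'll probe instead by lifting clear, shifting and touching lightly, then comparing the contact heights.

```bash
python3 -m creep '{"xyz":[[0,0,-0.04],[0,0,-0.04],[0.03,0,0],[0,0,0.03],[0,0,0.02],[0,0,0.02],[0,0,0]],"twist":[[0,0,0],[0,0,0],[0,0,0],[0,0,0],[0,0,0],[0,0,0],[0,0,0]]}' >/dev/null; python3 ok.py
python3 -m creep '{"xyz":[[0,0,-0.035],[0,0,-0.035],[0.05,0,0],[0.05,0,0],[0,0,0.03],[0,0,0.02],[0,0,0.02],[0,0,0]],"twist":[[0,0,0],[0,0,0],[0,0,0],[0,0,0],[0,0,0],[0,0,0],[0,0,0],[0,0,0]]}' >/dev/null; python3 ok.py
python3 -m creep '{"xyz":[[0,0,-0.035],[0,0,-0.035],[-0.05,0.05,0],[0,0,0],[0,0,0.03],[0,0,0.02],[0,0,0.02],[0,0,0]],"twist":[[0,0,0],[0,0,0],[0,0,0],[0,0,0],[0,0,0],[0,0,0],[0,0,0],[0,0,0]]}' >/dev/null; python3 ok.py
python3 -m creep '{"xyz":[[0,0,-0.035],[0,0,-0.035],[0,-0.05,0],[0,-0.05,0],[0,0,0.03],[0,0,0.02],[0,0,0.02],[0,0,0]],"twist":[[0,0,0],[0,0,0],[0,0,0],[0,0,0],[0,0,0],[0,0,0],[0,0,0],[0,0,0]]}' >/dev/null; python3 ok.py
```

```text
[0.5593 0.0109 0.2076] [ 0.8 -1.4 -4.3] [-0.25 -0.29 -0.06] 119.7
[0.5576 0.0156 0.2095] [-4.   0.9  6.2] [ 0.26  1.   -0.02] 119.8
[0.5604 0.014  0.209 ] [-2.  -0.6  4. ] [-0.26  0.63 -0.02] 119.7
[0.5566 0.0119 0.2095] [-6.4 -0.9  8.5] [-0.36  1.47 -0.02] 119.7
```

At the first probe point (tool x −2 mm) it went lower without contact, so that is the right place. I'll go back there and descend gently.

```bash
python3 -m creep '{"xyz":[[0,0,-0.035],[0,0,-0.035],[-0.05,0.05,0],[0,0,0],[0,0,0.03],[0,0,0.02],[0,0,0.02],[0,0,0]],"twist":[[0,0,0],[0,0,0],[0,0,0],[0,0,0],[0,0,0],[0,0,0],[0,0,0],[0,0,0]]}' >/dev/null; python3 ok.py
python3 -m creep '{"xyz":[[0,0,0.02],[0,0,0.02],[0,0,0]],"twist":[[0,0,0],[0,0,0],[0,0,0]]}' >/dev/null; python3 ok.py
python3 -m creep '{"xyz":[[0,0,0.02],[0,0,0.02],[0,0,0]],"twist":[[0,0,0],[0,0,0],[0,0,0]]}' >/dev/null; python3 ok.py
```

```text
[0.5595 0.011  0.2078] [ 1.7 -1.6 -5.7] [-0.27 -0.36 -0.  ] 119.7
[0.5594 0.011  0.2063] [ 1.1 -1.8 -3.9] [-0.43 -0.39  0.01] 119.7
[0.5594 0.0111 0.2047] [ 1.1 -1.6 -4. ] [-0.55 -0.47  0.02] 119.7
```

It is going on. I'll ease 0.5 mm to relieve the side load and keep lowering at 14 mm/s.

```bash
python3 -m creep '{"xyz":[[-0.014,0,0],[0,0,0.03],[0,0,0.03],[0,0,0.03],[0,0,0.03],[0,0,0]],"twist":[[0,0,0],[0,0,0],[0,0,0],[0,0,0],[0,0,0],[0,0,0]]}' >/dev/null; python3 ok.py
python3 -m creep '{"xyz":[[0,0,0.03],[0,0,0.03],[0,0,0.03],[0,0,0.03],[0,0,0]],"twist":[[0,0,0],[0,0,0],[0,0,0],[0,0,0],[0,0,0]]}' >/dev/null; python3 ok.py
```

```text
[0.5595 0.0109 0.1996] [ 0.7 -1.8 -4.5] [-0.34 -0.35  0.  ] 119.7
[0.5595 0.0109 0.1949] [ 1.2 -1.  -5.6] [-0.32 -0.35 -0.  ] 119.7
```

```bash
python3 -m creep '{"xyz":[[-0.008,0,0.03],[0,0,0.03],[0,0,0.03],[0,0,0.03],[0,0,0.03],[0,0,0.03],[0,0,0.02],[0,0,0]],"twist":[[0,0,0],[0,0,0],[0,0,0],[0,0,0],[0,0,0],[0,0,0],[0,0,0],[0,0,0]]}' >/dev/null; python3 ok.py
python3 -m creep '{"xyz":[[0,0,0.02],[0,0,0.02],[0,0,0.01],[0,0,0]],"twist":[[0,0,0],[0,0,0],[0,0,0],[0,0,0]]}'; python3 ok.py
```

```text
[0.5596 0.0107 0.1869] [ 0.1 -0.9 -4.1] [-0.13 -0.07 -0.03] 119.7
time_s: 22.95
tool_pos: [0.5597, 0.0106, 0.1851]
tcp_rot: [-0.0, 0.502, 0.865, -0.0]
contact_force: [-1.3, -0.7, -5.3]
width: 0.269
grasp_force: 59.9
[0.5597 0.0106 0.1851] [-1.3 -0.7 -5.3] [-0.06  0.03  0.02] 119.7
```

```bash
python3 -m creep '{"xyz":[[0,0,0.015],[0,0,0.015],[0,0,0]],"twist":[[0,0,0],[0,0,0],[0,0,0]]}'>/dev/null; python3 ok.py
python3 -m creep '{"xyz":[[0,0,0.015],[0,0,0]],"twist":[[0,0,0],[0,0,0]]}'>/dev/null; python3 ok.py
```

```text
[0.5598 0.0106 0.1843] [-2.  -0.4 -1.2] [-0.19  0.41  0.01] 119.7
[0.5598 0.0106 0.1842] [-3.8 -0.8  4.6] [-0.29  0.93  0.01] 119.7
```

The crank is home: z 0.1842 is exactly a foot height of 0.174. I'll ease the load, release, rise and move over to the knob.

```bash
python3 -m creep '{"xyz":[[0.005,0,-0.015],[0,0,0],[0,0,0],[0,0,0],[0,0,0],[0,0,0]],"twist":[[0,0,0],[0,0,0],[0,0,0],[0,0,0],[0,0,0],[0,0,0]]}' 48; python3 ok.py
python3 -m creep '{"xyz":[[0,0,-0.1],[0,0,-0.3],[0,0,-0.5],[0,0,-0.5],[0,0,-0.5],[0,0,-0.4],[-0.1,0,-0.1],[-0.3,0,0],[-0.4,0,0],[-0.4,0,0],[-0.2,0,0],[-0.1,0,0],[0,0,0],[0,0,0]],"twist":[[0,0,0],[0,0,0],[0,0,0],[0,0,0],[0,0,0],[0,0,0],[0,0,0],[0,0,0],[0,0,0],[0,0,0],[0,0,0],[0,0,0],[0,0,0],[0,0,0]]}'
python3 - <<'E'
from h import *
np.set_printoptions(precision=4,suppress=True)
p=np.array([.5598,.0106])+.06*np.array([.496,-.868])
need(p[0],p[1],.208,119.7)
for k in("scene","top"):
    im=get_image(k)
    for l,z in(("crank",.174),("crank_grip",.225),("crank_knob",.258),("bowl_rim",.093)):
        for r in place_of(k,l)[:1]: print(k,l,r["location"],round(r["confidence"],2),atz(im,r["location"],z))
    if k=="scene": cv2.imwrite("pics/z7.png",cv2.resize(im["color"][110:290,230:410,::-1],(600,600),interpolation=cv2.INTER_CUBIC))
E
```

```text
time_s: 23.87
tool_pos: [0.5597, 0.0108, 0.184]
tcp_rot: [0.0, 0.502, 0.865, 0.0]
contact_force: [0.2, -0.2, 0.1]
width: 0.563
grasp_force: 0.0
[0.5597 0.0108 0.184 ] [ 0.2 -0.2  0.1] [ 0.04 -0.02 -0.05] 119.7
time_s: 25.03
tool_pos: [0.5893, -0.0411, 0.2794]
tcp_rot: [-0.001, 0.502, 0.865, 0.0]
contact_force: [0.2, 0.1, 0.8]
width: 0.563
grasp_force: 0.0
yaw 119.72 xyz units [-0.01   0.002  1.785] twist z units 0.004 j [ 0.41  0.33 -0.53  1.29  0.17  1.56  0.42] F [0.2 0.1 0.8] M [-0.    0.07 -0.05]
scene crank [202.6, 277.4] 0.79 [0.5627 0.0122 0.174 ]
scene crank_grip [181.1, 276.6] 0.58 [0.5627 0.0098 0.225 ]
scene crank_knob [149.6, 285.6] 0.69 [ 0.5862 -0.0352  0.258 ]
scene bowl_rim [265.4, 324.3] 0.73 [0.4409 0.0095 0.093 ]
top crank [202.1, 311.1] 0.69 [0.5527 0.012  0.174 ]
top crank_grip [194.2, 312.8] 0.91 [0.5607 0.009  0.225 ]
top crank_knob [195.8, 309.0] 0.42 [0.5545 0.0152 0.258 ]
```

View pics/z7.png

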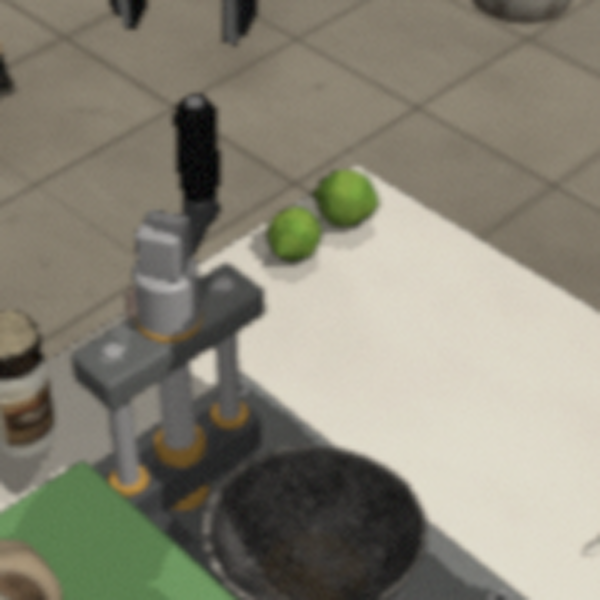

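The crank sits flat on the collar, with its hub foot at about (280,209) and the knob upright at (289,155). The open fingers hang above the knob. Lower and grip it.

```bash
python3 -m creep '{"xyz":[[0,0,0.1],[0,0,0.3],[0,0,0.3],[0,0,0.3],[0,0,0.3],[0,0,0.3],[0,0,0.18],[0,0,0]],"twist":[[0,0,0],[0,0,0],[0,0,0],[0,0,0],[0,0,0],[0,0,0],[0,0,0],[0,0,0]]}'; python3 ok.py
python3 -m creep '{"xyz":[[0,0,0],[0,0,0],[0,0,0],[0,0,0],[0,0,0],[0,0,0],[0,0,0]],"twist":[[0,0,0],[0,0,0],[0,0,0],[0,0,0],[0,0,0],[0,0,0],[0,0,0]]}' 15; python3 ok.py
```

```text
time_s: 26.2
tool_pos: [0.5884, -0.0415, 0.2066]
tcp_rot: [-0.001, 0.502, 0.865, -0.001]
contact_force: [0.4, -0.2, 0.3]
width: 0.559
grasp_force: 0.0
[ 0.5884 -0.0415  0.2066] [ 0.4 -0.2  0.3] [-0.01 -0.01 -0.01] 119.7
time_s: 26.78
tool_pos: [0.5899, -0.0415, 0.2095]
tcp_rot: [0.001, 0.502, 0.865, 0.0]
contact_force: [1.0, -1.3, 3.5]
width: 0.273
grasp_force: 58.8
[ 0.5899 -0.0415  0.2095] [ 1.  -1.3  3.5] [-0.17 -0.09  0.02] 119.7
```

```bash
python3 -m creep '{"xyz":[[0.005,-0.118,0],[0.014,-0.117,0],[0.023,-0.116,0],[0.032,-0.113,0],[0.041,-0.111,0],[0.049,-0.107,0],[0.058,-0.103,0],[0.065,-0.098,0],[0.073,-0.093,0],[0.080,-0.087,0]],"twist":[[0,0,0],[0,0,0],[0,0,0],[0,0,0],[0,0,0],[0,0,0],[0,0,0],[0,0,0],[0,0,0],[0,0,0]]}'
python3 - <<'E'
from h import *
o=ctrl.get_obs();c=np.array([.5598,.0106]);d=o["tool_pos"][:2]-c
print(np.hypot(*d),np.degrees(np.arctan2(d[1],d[0])),o["wrist_torque"])
for k in("scene","top"):
    im=get_image(k);b=recognise(k,"bowl_rim")[:1];print(k,b,[r for r in place_of(k,"bowl_rim")[:1]])
E
```

```text
time_s: 27.62
tool_pos: [0.5446, -0.0492, 0.2098]
tcp_rot: [0.002, 0.503, 0.864, -0.0]
contact_force: [4.2, -4.9, 4.9]
width: 0.274
grasp_force: 59.2
0.06174024119853771 -104.2558139025273 [-1.19323713 -1.013586   -0.02755189]
scene [{'box': [292.2, 242.4, 360.8, 299.1], 'confidence': 0.94}] [{'location': [266.3, 325.6], 'confidence': 0.95}]
top [{'box': [280.0, 233.0, 337.3, 297.8], 'confidence': 0.74}] [{'location': [264.6, 310.7], 'confidence': 0.87}]
```

```bash
python3 -m creep '{"xyz":[[-0.018,-0.018,-0.03],[0.179,-0.153,0],[0.201,-0.123,0],[0.217,-0.090,0],[0.229,-0.055,0],[0.235,-0.018,0],[0.235,0.018,0],[0.229,0.055,0],[0.217,0.090,0],[0.201,0.123,0],[0.179,0.153,0]],"twist":[[0,0,0],[0,0,0],[0,0,0],[0,0,0],[0,0,0],[0,0,0],[0,0,0],[0,0,0],[0,0,0],[0,0,0],[0,0,0]]}'
cat > fr.py <<'E'
from h import *
o=ctrl.get_obs();c=np.array([.5598,.0106]);d=o["tool_pos"][:2]-c;a=np.arctan2(d[1],d[0]);u=np.array([np.cos(a),np.sin(a)]);f=o["contact_force"]
t=np.radians(yaw());F=np.array([f[0]*np.cos(t)+f[1]*np.sin(t),f[0]*np.sin(t)-f[1]*np.cos(t)])
print("r",np.hypot(*d).round(4),"ang",np.degrees(a).round(1),"rad F",(f[:2]@u).round(1),"tan F(cw)",(f[0]*u[1]-f[1]*u[0]).round(1),"toolF",F.round(1),"Fz",f[2].round(1),"t",o["time_s"])
E
python3 fr.py
```

```text
time_s: 28.83
tool_pos: [0.4994, 0.0244, 0.2097]
tcp_rot: [-0.001, 0.503, 0.864, -0.002]
contact_force: [-5.0, -4.2, 5.3]
width: 0.276
grasp_force: 59.8
r 0.062 ang 167.1 rad F 4.0 tan F(cw) -5.2 toolF [-1.2 -6.5] Fz 5.3 t 28.8333
```

```bash
python3 -m creep '{"xyz":[[0,-0.035,-0.05],[0.153,0.179,0],[0.123,0.201,0],[0.090,0.217,0],[0.055,0.229,0],[0.018,0.235,0],[-0.018,0.235,0],[-0.055,0.229,0],[-0.090,0.217,0],[-0.123,0.201,0],[-0.153,0.179,0]],"twist":[[0,0,0],[0,0,0],[0,0,0],[0,0,0],[0,0,0],[0,0,0],[0,0,0],[0,0,0],[0,0,0],[0,0,0],[0,0,0]]}' >/dev/null; sed -i 's/.5598,.0106/.5582,.0090/' fr.py
python3 fr.py
```

```text
r 0.0601 ang 75.7 rad F -6.9 tan F(cw) -3.7 toolF [-2.4 -7.4] Fz -5.0 t 29.75
```

```bash
python3 -m creep '{"xyz":[[-0.045,-0.04,0.025],[-0.179,0.153,0],[-0.201,0.123,0],[-0.217,0.090,0],[-0.229,0.055,0],[-0.235,0.018,0]],"twist":[[0,0,0],[0,0,0],[0,0,0],[0,0,0],[0,0,0],[0,0,0]]}' >/dev/null; python3 fr.py
python3 -m creep '{"xyz":[[-0.235,-0.018,0],[-0.229,-0.055,0],[-0.217,-0.090,0],[-0.201,-0.123,0],[-0.179,-0.153,0]],"twist":[[0,0,0],[0,0,0],[0,0,0],[0,0,0],[0,0,0]]}' >/dev/null;python3 fr.py
```

```text
r 0.0592 ang 28.2 rad F 0.0 tan F(cw) -3.9 toolF [3.9 0.1] Fz -6.1 t 30.25
r 0.0597 ang -18.5 rad F -7.1 tan F(cw) -4.1 toolF [ 8.1 -1.6] Fz -8.9 t 30.6667
```

```bash
python3 -m creep '{"xyz":[[0.035,-0.03,0.06],[-0.153,-0.179,0],[-0.123,-0.201,0],[-0.090,-0.217,0],[-0.055,-0.229,0],[-0.018,-0.235,0],[0,0,0]],"twist":[[0,0,0],[0,0,0],[0,0,0],[0,0,0],[0,0,0],[0,0,0],[0,0,0]]}' >/dev/null; python3 fr.py; python3 -c "
from h import *
o=ctrl.get_obs();print(o['tool_pos'],o['tcp_rot'].round(4),o['width'])
for k in('scene','top'):
    im=get_image(k)
    for l in('bowl_rim','board_edge'): print(k,l,[(r['location'],round(r['confidence'],2)) for r in place_of(k,l)[:1]],[r['box'] for r in recognise(k,l)[:1]])
"
```

```text
r 0.0607 ang -64.5 rad F -2.8 tan F(cw) -1.6 toolF [2.7 1.8] Fz 1.3 t 31.25
[ 0.5843406  -0.04572981  0.20922871] [ 2.000e-04  5.025e-01  8.646e-01 -0.000e+00] 0.26973291530385646
scene bowl_rim [([263.1, 326.1], 0.6)] [[295.5, 238.8, 362.4, 295.3]]
scene board_edge [([285.6, 298.6], 0.96)] [[173.1, 250.0, 352.5, 428.0]]
top bowl_rim [([263.0, 309.8], 0.96)] [[277.5, 233.8, 341.7, 297.3]]
top board_edge [([276.8, 270.8], 0.7)] [[172.6, 206.4, 273.6, 346.6]]
```

About one turn is done. Now I'll measure rim height from both cameras' outlines, running the same estimator on the board as a reference.

```bash
cat > rim.py <<'E'
from h import *
from scipy.optimize import least_squares
from scipy.spatial import cKDTree
def contour(k,l):
    rs=outline_of(k,l)
    if not rs: return None
    m=rs[0]["pixels"].astype(np.uint8);c=max(cv2.findContours(m,0,1)[0],key=cv2.contourArea)[:,0,:].astype(float)
    c=np.array(c);n=np.vstack([c,c[:1]]);return np.vstack([a+(b-a)*t for a,b in zip(n[:-1],n[1:]) for t in(0,.25,.5,.75)])
def P(im,X):
    T=np.array(im["world_to_cam"]);q=(im["K"]@(T[:3,:3]@X.T+T[:3,3:])).T;return q[:,:2]/q[:,2:]
ims={k:get_image(k) for k in("scene","top")}
for k in ims: np.save
trees={}
for l in("bowl_rim","board_edge"):
    for k in ims:
        c=contour(k,l);trees[k,l]=cKDTree(c)
def rimpts(p,k):
    a=np.linspace(0,2*np.pi,72,endpoint=False)
    if k=="scene":
        d=np.array([.07,.39])-p[:2];b=np.arctan2(d[1],d[0]);a=b+np.pi+np.linspace(-1.5,1.5,40)
    return np.c_[p[0]+.062*np.cos(a),p[1]+.062*np.sin(a),np.full(len(a),p[2])]
def res(p): return np.r_[tuple(trees[k,"bowl_rim"].query(P(ims[k],rimpts(p,k)))[0] for k in ims)]
def bpts(p):
    s=np.linspace(-1,1,30);o=np.ones(30);e=np.vstack([np.c_[s*.13,o*.09],np.c_[s*.13,-o*.09],np.c_[o*.13,s*.09],np.c_[-o*.13,s*.09]])
    c,n=np.cos(p[3]),np.sin(p[3]);return np.c_[p[0]+c*e[:,0]-n*e[:,1],p[1]+n*e[:,0]+c*e[:,1],np.full(len(e),p[2])]
def resb(p):
    B=bpts(p);r=[trees["top","board_edge"].query(P(ims["top"],B))[0]]
    # scene: far edges only (x+ and y+ outward sides show the top face)
    r.append(trees["scene","board_edge"].query(P(ims["scene"],B[np.r_[30:60,60:90]]))[0]);return np.concatenate(r)
if __name__=="__main__":
    np.set_printoptions(precision=4,suppress=True)
    f=lambda r,x:least_squares(r,x,loss="soft_l1",f_scale=.7,x_scale=.01,diff_step=1e-3)
    for z0 in(.1,.12):
        s=f(res,[.4385,.0115,z0]);print("rim",s.x,np.median(np.abs(res(s.x))))
    for z0 in(.115,.125):
        s=f(resb,[.42,.18,z0,0.]);print("board",s.x,np.median(resb(s.x)))
    for z in(.09,.1,.11,.12):
        g=f(lambda q:res([q[0],q[1],z]),[.4385,.0115]);print(z,g.x,g.cost)
E
python3 rim.py
```

```text
rim [0.4389 0.0153 0.1032] 0.45822651085295535
rim [0.4389 0.0153 0.1032] 0.45110179079640655
board [ 0.4264  0.1796  0.1123 -0.0404] 0.5584651749016019
board [ 0.4264  0.1796  0.1123 -0.0408] 0.564924451183584
0.09 [0.4393 0.0149] 84.59721895459047
0.1 [0.4394 0.015 ] 26.61121467595802
0.11 [0.4382 0.0164] 43.40276071579491
0.12 [0.4381 0.0174] 119.40007693030047
```

```bash
cat > rim2.py <<'E'
import rim
from rim import *
np.set_printoptions(precision=4,suppress=True)
for k in ims:
    hsv=cv2.cvtColor(ims[k]["color"],cv2.COLOR_RGB2HSV)
    big=cv2.resize(hsv,None,fx=4,fy=4,interpolation=cv2.INTER_LINEAR)
    m=((big[:,:,0]>45)&(big[:,:,0]<85)&(big[:,:,1]>70)&(big[:,:,2]>40)).astype(np.uint8)
    c=max(cv2.findContours(m,0,1)[0],key=cv2.contourArea)
    h=cv2.convexHull(c)[:,0,:].astype(float);n=np.vstack([h,h[:1]])
    h=np.vstack([a+(b-a)*t for a,b in zip(n[:-1],n[1:]) for t in np.linspace(0,1,60)])
    trees[k,"green"]=cKDTree((h+.5)/4-.5);print(k,cv2.approxPolyDP(cv2.convexHull(c),14,True)[:,0]/4)
f=lambda r,x:least_squares(r,x,loss="soft_l1",f_scale=.7,x_scale=.01,diff_step=1e-3)
def rb(p):
    B=bpts(p)
    return np.r_[trees["top","green"].query(P(ims["top"],B[np.r_[0:30,60:120]]))[0],trees["scene","green"].query(P(ims["scene"],B[np.r_[30:60,60:90]]))[0]]
s=f(rb,[.426,.18,.12,-.03]);print("board",s.x,np.median(rb(s.x)))
for z in(.112,.116,.12,.124):
    g=f(lambda q:rb([q[0],q[1],z,q[2]]),[.426,.18,-.03]);print(z,g.x,g.cost)
r=[]
for i in range(3):
    for k in ims: get_image(k);trees[k,"bowl_rim"]=cKDTree(contour(k,"bowl_rim"))
    r.append(f(res,[.4385,.0115,.11]).x)
print(np.array(r))
E
python3 rim2.py; python3 fr.py
```

```text
scene [[254.25 249.5 ]
 [352.25 339.5 ]
 [265.5  416.25]
 [171.75 302.  ]]
top [[179.25 206.75]
 [271.5  208.5 ]
 [268.25 342.75]
 [175.5  341.75]]
board [ 0.4264  0.1784  0.1121 -0.0409] 0.5671896173851183
0.112 [ 0.4264  0.1784 -0.0408] 36.62155638210808
0.116 [ 0.4251  0.1788 -0.0388] 61.13255694013857
0.12 [ 0.4242  0.1792 -0.0371] 118.75545135909276
0.124 [ 0.4238  0.1796 -0.0339] 188.03390218957665
[[0.4384 0.0155 0.1031]
 [0.4382 0.0154 0.1032]
 [0.4387 0.0154 0.1022]]
r 0.0608 ang -63.0 rad F -0.8 tan F(cw) 0.4 toolF [ 0.8 -0.4] Fz 6.0 t 32.95
```

Run:
```python
from h import *
np.set_printoptions(precision=4,suppress=True)
S=get_image("scene");T=get_image("top");print(S["K"][0,0],T["K"][0,0])
sc=[(254.25,249.5),(352.25,339.5),(265.5,416.25),(171.75,302)]
tc=[(271.5,208.5),(268.25,342.75),(175.5,341.75),(179.25,206.75)]
for a,b in zip(sc,tc): print(atz(S,a[::-1],.12)[:2],atz(T,b[::-1],.12)[:2],"low",atz(S,a[::-1],.102)[:2])
a=np.array([atz(T,b[::-1],.12)[:2] for b in tc]);print(np.linalg.norm(a-np.roll(a,-1,0),axis=1))
a=np.array([atz(S,b[::-1],.12)[:2] for b in sc]);print(np.linalg.norm(a-np.roll(a,-1,0),axis=1))
```

```text
452.55318389884604 475.4918522983253
[0.5433 0.0907] [0.5477 0.0864] low [0.5567 0.0821]
[0.2902 0.0996] [0.2974 0.0979] low [0.2964 0.0913]
[0.2941 0.2737] [0.3038 0.2699] low [0.3005 0.2703]
[0.55   0.2628] [0.5549 0.2585] low [0.5636 0.2592]
[0.2506 0.1722 0.2514 0.1723]
[0.2533 0.1741 0.256  0.1723]
```

```bash
cat > rim3.py <<'E'
from h import *
from scipy.optimize import least_squares
from scipy.ndimage import map_coordinates
np.set_printoptions(precision=4,suppress=True)
def P(im,X):
    T=np.array(im["world_to_cam"]);q=(im["K"]@(T[:3,:3]@X.T+T[:3,3:])).T;return q[:,:2]/q[:,2:]
ims={k:get_image(k) for k in("scene","top")}
lab={k:cv2.cvtColor(ims[k]["color"],cv2.COLOR_RGB2LAB).astype(float) for k in ims}
def snap(k,X,Xout,w):
    p=P(ims[k],X);q=P(ims[k],Xout);n=q-p;n/=np.linalg.norm(n,axis=1)[:,None]
    t=np.arange(-w,w+.01,.25);pts=p[:,None]+t[None,:,None]*n[:,None]
    v=np.stack([map_coordinates(lab[k][:,:,c],[pts[...,1],pts[...,0]],order=1) for c in range(3)],-1)
    g=np.linalg.norm(v[:,4:]-v[:,:-4],axis=2);tt=t[2:-2]
    i=g.argmax(1);gm=g.max(1);ok=(gm>12)&(i>0)&(i<len(tt)-1)
    w2=np.where(np.abs(tt[None]-tt[i][:,None])<=.76,g,0);c=(w2*tt).sum(1)/w2.sum(1)
    return p+c[:,None]*n,n,ok
def fit(model,x,sets,w0=5):
    for w in(w0,3.5,2.5,2.5,2.5):
        D=[]
        for k,idx in sets:
            X,Xo=model(x,k);q,n,ok=snap(k,X[idx],Xo[idx],w);D.append((k,np.arange(len(X))[idx][ok],q[ok],n[ok]))
        r=lambda y:np.concatenate([((P(ims[k],model(y,k)[0][i])-q)*n).sum(1) for k,i,q,n in D])
        s=least_squares(r,x,loss="soft_l1",f_scale=.4,x_scale=.01);x=s.x
    return x,[(k,len(i),np.round(np.median(np.abs(((P(ims[k],model(x,k)[0][i])-q)*n).sum(1))),2)) for k,i,q,n in D]
def board(p,k):
    s=np.linspace(-.85,.85,40);o=np.ones(40);e=np.vstack([np.c_[s*.13,o*.09],np.c_[s*.13,-o*.09],np.c_[o*.13,s*.09],np.c_[-o*.13,s*.09]])
    nn=np.repeat([[0,1],[0,-1],[1,0],[-1,0]],40,0)*.004
    c,n=np.cos(p[3]),np.sin(p[3]);R=np.array([[c,-n],[n,c]])
    f=lambda e:np.c_[e@R.T+p[:2],np.full(len(e),p[2])];return f(e),f(e+nn)
def rim(p,k):
    a=np.linspace(0,2*np.pi,90,endpoint=False)
    if k=="scene":
        d=np.array([.07,.39])-p[:2];a=np.arctan2(d[1],d[0])+np.pi+np.linspace(-1.5,1.5,60)
    f=lambda r:np.c_[p[0]+r*np.cos(a),p[1]+r*np.sin(a),np.full(len(a),p[2])];return f(.062),f(.066)
if __name__=="__main__":
    B=fit(board,[.425,.179,.116,-.038],[("scene",np.r_[40:120]),("top",np.r_[0:40,80:160])]);print("board",B)
    B=fit(board,[.425,.179,.116,-.038],[("scene",np.r_[40:120]),("top",np.r_[0:160])]);print("board4",B)
    for z in(.100,.107,.114): print("rim",fit(rim,[.4385,.015,z],[("scene",np.r_[0:60]),("top",np.r_[0:90])]))
E
python3 rim3.py
```

```text
board (array([ 0.4262,  0.1796,  0.1145, -0.0437]), [('scene', 73, np.float64(0.52)), ('top', 115, np.float64(0.31))])
board4 (array([ 0.4263,  0.1799,  0.1146, -0.0414]), [('scene', 73, np.float64(0.71)), ('top', 155, np.float64(0.27))])
rim (array([0.4363, 0.0127, 0.1008]), [('scene', 52, np.float64(0.33)), ('top', 44, np.float64(0.4))])
rim (array([0.4363, 0.0127, 0.1008]), [('scene', 52, np.float64(0.35)), ('top', 43, np.float64(0.41))])
rim (array([0.4374, 0.0119, 0.0994]), [('scene', 52, np.float64(0.38)), ('top', 46, np.float64(0.62))])
```

```bash
cat > cmp.py <<'E'
import rim3
from rim3 import *
def both(tag):
    xs=[]
    for z in(.09,.1,.11,.12):
        r=fit(rim,[.4375,.0135,z],[("scene",np.r_[0:60]),("top",np.r_[0:90])]);xs.append(r)
        print(tag,z,r)
    print(tag,"board",fit(board,[.425,.179,.116,-.038],[("scene",np.r_[40:120]),("top",np.r_[0:40,80:160])]))
    # z alone from scene with the axis fixed
    for xy in((.4375,.0135),(.4363,.0127),(.4387,.0154)):
        print(xy,fit(lambda p,k:rim([xy[0],xy[1],p[0]],k),[.1],[("scene",np.r_[0:60])]))
def load(s,t):
    for k,f in(("scene",s),("top",t)): ims[k]["color"]=cv2.imread(f)[:,:,::-1].copy();lab[k]=cv2.cvtColor(ims[k]["color"],cv2.COLOR_RGB2LAB).astype(float)
if __name__=="__main__":
    both("now"); load("pics/scene0.png","pics/top0.png"); both("start")
E
python3 cmp.py
```

```text
now 0.09 (array([0.4362, 0.0127, 0.101 ]), [('scene', 50, np.float64(0.32)), ('top', 42, np.float64(0.4))])
now 0.1 (array([0.4364, 0.0125, 0.1007]), [('scene', 51, np.float64(0.36)), ('top', 41, np.float64(0.47))])
now 0.11 (array([0.4378, 0.0119, 0.0993]), [('scene', 51, np.float64(0.33)), ('top', 46, np.float64(0.69))])
now 0.12 (array([0.4414, 0.0137, 0.0971]), [('scene', 31, np.float64(0.92)), ('top', 61, np.float64(0.48))])
now board (array([ 0.4263,  0.1796,  0.1146, -0.0438]), [('scene', 73, np.float64(0.53)), ('top', 115, np.float64(0.31))])
(0.4375, 0.0135) (array([0.1015]), [('scene', 51, np.float64(0.3))])
(0.4363, 0.0127) (array([0.101]), [('scene', 51, np.float64(0.33))])
(0.4387, 0.0154) (array([0.1041]), [('scene', 47, np.float64(0.43))])
start 0.09 (array([0.4389, 0.0128, 0.086 ]), [('scene', 57, np.float64(0.61)), ('top', 65, np.float64(0.81))])
start 0.1 (array([0.439 , 0.0129, 0.086 ]), [('scene', 56, np.float64(0.62)), ('top', 66, np.float64(0.82))])
start 0.11 (array([0.4392, 0.0129, 0.086 ]), [('scene', 54, np.float64(0.62)), ('top', 67, np.float64(0.87))])
start 0.12 (array([0.4416, 0.0141, 0.0891]), [('scene', 53, np.float64(0.6)), ('top', 66, np.float64(0.41))])
start board (array([ 0.4262,  0.1797,  0.1146, -0.0437]), [('scene', 77, np.float64(0.49)), ('top', 115, np.float64(0.28))])
(0.4375, 0.0135) (array([0.0878]), [('scene', 52, np.float64(0.5))])
(0.4363, 0.0127) (array([0.088]), [('scene', 51, np.float64(0.42))])
(0.4387, 0.0154) (array([0.0898]), [('scene', 54, np.float64(0.68))])
```

The corrected estimate puts the rim about 14 mm low still. I'll wind on in eighth-turns, watching the forces.

```bash
python3 -m creep '{"xyz":[[0,0,-0.02],[0.018,-0.235,0],[0.055,-0.229,0],[0.090,-0.217,0],[0.123,-0.201,0],[0.153,-0.179,0]],"twist":[[0,0,0],[0,0,0],[0,0,0],[0,0,0],[0,0,0],[0,0,0]]}' >/dev/null; python3 fr.py
python3 -m creep '{"xyz":[[0.179,-0.153,0],[0.201,-0.123,0],[0.217,-0.090,0],[0.229,-0.055,0],[0.235,-0.018,0]],"twist":[[0,0,0],[0,0,0],[0,0,0],[0,0,0],[0,0,0]]}' >/dev/null;python3 fr.py
```

```text
r 0.0609 ang -106.8 rad F -7.8 tan F(cw) -4.7 toolF [1.9 8.9] Fz -2.3 t 33.75
r 0.0613 ang -149.6 rad F -11.8 tan F(cw) -4.1 toolF [-4.  11.9] Fz -5.7 t 34.1667
```

```bash
python3 -m creep '{"xyz":[[0.1,0.09,0.04],[0.135,0.018,0],[0.229,0.055,0],[0.217,0.090,0]],"twist":[[0,0,0],[0,0,0],[0,0,0],[0,0,0]]}' >/dev/null; python3 fr.py
python3 -m creep '{"xyz":[[0.201,0.123,0],[0.179,0.153,0]],"twist":[[0,0,0],[0,0,0]]}' >/dev/null;python3 fr.py
```

```text
r 0.0607 ang -173.5 rad F 12.5 tan F(cw) -6.8 toolF [ -1.4 -14.1] Fz 18.0 t 34.5
r 0.0607 ang 166.9 rad F 14.0 tan F(cw) -6.4 toolF [  4.8 -14.6] Fz 20.5 t 34.6667
```

```bash
python3 -m creep '{"xyz":[[0.035,-0.035,-0.032],[0,0,0]],"twist":[[0,0,0],[0,0,0]]}' >/dev/null; python3 fr.py
python3 -m creep '{"xyz":[[0.153,0.179,0],[0.123,0.201,0],[0.090,0.217,0]],"twist":[[0,0,0],[0,0,0],[0,0,0]]}' >/dev/null;python3 fr.py
```

```text
r 0.061 ang 165.3 rad F 1.7 tan F(cw) -0.5 toolF [ 0.9 -1.6] Fz 6.7 t 34.8333
r 0.0611 ang 139.4 rad F 2.0 tan F(cw) -5.0 toolF [ 0.3 -5.4] Fz 8.6 t 35.0833
```

```bash
python3 -m creep '{"xyz":[[0.065,0.229,-0.012],[0.018,0.235,0],[-0.018,0.235,0]],"twist":[[0,0,0],[0,0,0],[0,0,0]]}' >/dev/null; python3 fr.py
python3 -m creep '{"xyz":[[-0.055,0.229,0],[-0.090,0.217,0]],"twist":[[0,0,0],[0,0,0]]}' >/dev/null;python3 fr.py
```

```text
r 0.0609 ang 112.5 rad F -0.4 tan F(cw) -5.4 toolF [ 0.3 -5.4] Fz 6.9 t 35.3333
r 0.0607 ang 94.7 rad F -0.8 tan F(cw) -5.8 toolF [ 1.8 -5.6] Fz 7.4 t 35.5
```

```bash
python3 -m creep '{"xyz":[[-0.123,0.201,-0.012],[-0.153,0.179,0],[-0.179,0.153,0]],"twist":[[0,0,0],[0,0,0],[0,0,0]]}' >/dev/null; python3 fr.py
python3 -m creep '{"xyz":[[-0.201,0.123,0],[-0.217,0.090,0]],"twist":[[0,0,0],[0,0,0]]}' >/dev/null;python3 fr.py
```

```text
r 0.0602 ang 68.2 rad F -0.5 tan F(cw) -5.9 toolF [ 4.3 -4.1] Fz 4.2 t 35.75
r 0.0599 ang 50.5 rad F -1.6 tan F(cw) -5.5 toolF [ 4.6 -3.4] Fz 4.8 t 35.9167
```

```bash
python3 -m creep '{"xyz":[[-0.231,0.045,-0.006],[-0.235,0.012,0],[-0.235,-0.022,0]],"twist":[[0,0,0],[0,0,0],[0,0,0]]}' >/dev/null; python3 fr.py
python3 -m creep '{"xyz":[[-0.227,-0.057,0],[-0.213,-0.092,0]],"twist":[[0,0,0],[0,0,0]]}' >/dev/null;python3 fr.py; python3 cmp.py | head -8
```

```text
r 0.0594 ang 23.7 rad F 3.7 tan F(cw) -5.0 toolF [4.6 4.2] Fz 1.3 t 36.1667
r 0.0591 ang 5.2 rad F 4.9 tan F(cw) -4.0 toolF [1.6 6.2] Fz -0.6 t 36.3333
now 0.09 (array([0.4382, 0.0115, 0.1088]), [('scene', 58, np.float64(0.27)), ('top', 35, np.float64(0.7))])
now 0.1 (array([0.4382, 0.0115, 0.1089]), [('scene', 58, np.float64(0.28)), ('top', 35, np.float64(0.7))])
now 0.11 (array([0.4382, 0.0115, 0.1088]), [('scene', 58, np.float64(0.28)), ('top', 35, np.float64(0.7))])
now 0.12 (array([0.4382, 0.0115, 0.1088]), [('scene', 58, np.float64(0.28)), ('top', 35, np.float64(0.71))])
now board (array([ 0.4258,  0.1797,  0.1143, -0.0468]), [('scene', 77, np.float64(0.39)), ('top', 115, np.float64(0.45))])
(0.4375, 0.0135) (array([0.1111]), [('scene', 55, np.float64(0.46))])
(0.4363, 0.0127) (array([0.111]), [('scene', 59, np.float64(0.27))])
(0.4387, 0.0154) (array([0.1136]), [('scene', 49, np.float64(0.51))])
```

Total so far is about 657°, or 21.9 mm. I'll wind 45° more, then release and measure with a clear view.

```bash
python3 -m creep '{"xyz":[[-0.209,-0.108,0],[-0.179,-0.153,0],[-0.153,-0.179,0],[-0.123,-0.201,0]],"twist":[[0,0,0],[0,0,0],[0,0,0],[0,0,0]]}' >/dev/null; python3 fr.py
python3 -m creep '{"xyz":[[-0.06,-0.15,0],[0,0,0]],"twist":[[0,0,0],[0,0,0]]}' >/dev/null;python3 fr.py; python3 -c "
from h import *
print(ctrl.get_obs()['tool_pos'],ctrl.get_obs()['qpos'].round(2))"
```

```text
r 0.0592 ang -33.0 rad F 2.0 tan F(cw) -4.0 toolF [0.1 4.4] Fz -0.4 t 36.7667
r 0.0592 ang -41.2 rad F 4.4 tan F(cw) -2.7 toolF [-3.3  4. ] Fz 0.2 t 36.9333
[ 0.60272877 -0.02999942  0.20994031] [ 0.43  0.39 -0.59  1.38  0.22  1.43  0.36]
```

```bash
python3 -m creep '{"xyz":[[0,0,0],[0,0,0],[0,0,0],[0,0,0],[0,0,0],[0,0,-0.2],[0,0,-0.5],[0,0,-0.6],[0,0,-0.6],[0,0,-0.3]],"twist":[[0,0,0],[0,0,0],[0,0,0],[0,0,0],[0,0,0],[0,0,0],[0,0,0],[0,0,0],[0,0,0],[0,0,0]]}' 48
python3 -m creep '{"xyz":[[-0.15,-0.2,0],[-0.35,-0.44,0],[-0.4,-0.5,0],[-0.4,-0.5,0],[-0.4,-0.5,0],[-0.4,-0.5,0],[-0.4,-0.5,0],[-0.4,-0.5,0],[-0.4,-0.5,0],[-0.4,-0.5,0],[-0.35,-0.44,0],[-0.15,-0.2,0],[0,0,0]],"twist":[[0,0,0],[0,0,0],[0,0,0],[0,0,0],[0,0,0],[0,0,0],[0,0,0],[0,0,0],[0,0,0],[0,0,0],[0,0,0],[0,0,0],[0,0,0]]}'
python3 - <<'E'
from cmp import *
for k in ims: save(ims[k],k+"_e.png")
both("now")
a=ims["scene"]["color"][200:320,240:400,::-1];cv2.imwrite("pics/z8.png",cv2.resize(a,(800,600),interpolation=cv2.INTER_CUBIC))
E
python3 rim2.py | grep -v '^\(scene\|top\)'
```

```text
time_s: 37.77
tool_pos: [0.6035, -0.028, 0.3022]
tcp_rot: [0.002, 0.502, 0.865, 0.001]
contact_force: [-0.0, 0.1, 0.3]
width: 0.558
grasp_force: 0.0
time_s: 38.85
tool_pos: [0.5007, -0.2822, 0.2974]
tcp_rot: [-0.001, 0.504, 0.863, -0.001]
contact_force: [-0.1, -0.7, -0.2]
width: 0.558
grasp_force: 0.0
now 0.09 (array([0.4366, 0.0161, 0.0646]), [('scene', 8, np.float64(0.76)), ('top', 90, np.float64(0.24))])
now 0.1 (array([0.4369, 0.0123, 0.112 ]), [('scene', 49, np.float64(0.33)), ('top', 43, np.float64(0.53))])
now 0.11 (array([0.4402, 0.0125, 0.1118]), [('scene', 54, np.float64(0.49)), ('top', 52, np.float64(0.77))])
now 0.12 (array([0.4407, 0.013 , 0.112 ]), [('scene', 51, np.float64(0.48)), ('top', 60, np.float64(0.7))])
now board (array([ 0.4261,  0.1797,  0.1145, -0.045 ]), [('scene', 78, np.float64(0.46)), ('top', 115, np.float64(0.31))])
(0.4375, 0.0135) (array([0.1137]), [('scene', 57, np.float64(0.24))])
(0.4363, 0.0127) (array([0.1127]), [('scene', 50, np.float64(0.38))])
(0.4387, 0.0154) (array([0.1155]), [('scene', 55, np.float64(0.46))])
 [352.   339.  ]
 [265.75 416.25]
 [171.75 302.25]]
 [271.5  208.5 ]
 [268.25 343.  ]
 [175.25 341.25]]
board [ 0.4265  0.1784  0.1122 -0.0429] 0.6885607580374266
0.112 [ 0.4265  0.1784 -0.0425] 36.929455260725014
0.116 [ 0.425   0.1787 -0.0414] 58.3793342795014
0.12 [ 0.4241  0.1791 -0.042 ] 114.90439042124777
0.124 [ 0.4237  0.1798 -0.0334] 183.79348575845896
[[0.4385 0.0153 0.1147]
 [0.4386 0.0155 0.1152]
 [0.4388 0.0153 0.1144]]
```

View pics/z8.png

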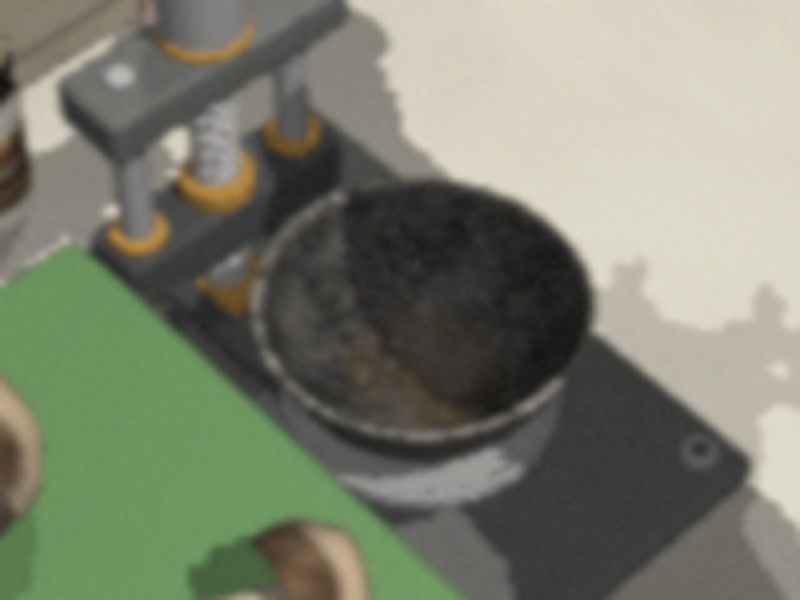

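The picture shows the light rim ellipse clearly: pixel columns 290–359, rows 236–288, centre about (324,262). The board edge runs from (255,248) to (332,320). I'll refit both with free sizes so that edge bias cancels.

```bash
cat > free.py <<'E'
from cmp import *
def boardf(p,k):
    s=np.linspace(-.8,.8,40);o=np.ones(40);e=np.vstack([np.c_[s*p[4],o*p[5]],np.c_[s*p[4],-o*p[5]],np.c_[o*p[4],s*p[5]],np.c_[-o*p[4],s*p[5]]])
    nn=np.repeat([[0,1],[0,-1],[1,0],[-1,0]],40,0)*.004
    c,n=np.cos(p[3]),np.sin(p[3]);R=np.array([[c,-n],[n,c]])
    f=lambda e:np.c_[e@R.T+p[:2],np.full(len(e),p[2])];return f(e),f(e+nn)
def rimf(p,k):
    a=np.linspace(0,2*np.pi,120,endpoint=False)
    f=lambda r:np.c_[p[0]+r*np.cos(a),p[1]+r*np.sin(a),np.full(len(a),p[2])];return f(p[3]),f(p[3]+.004)
def allf(tag):
    print(tag,"board",fit(boardf,[.425,.179,.115,-.043,.128,.088],[("scene",np.r_[40:120]),("top",np.r_[0:160])],3))
    for z in(.09,.1,.11,.118):
      for r in(.058,.062): print(z,r,fit(rimf,[.4375,.0145,z,r],[("scene",np.r_[0:120]),("top",np.r_[0:120])],3))
if __name__=="__main__":
    load("pics/scene_e.png","pics/top_e.png");allf("now")
    load("pics/scene0.png","pics/top0.png");allf("start")
E
python3 free.py
```

```text
now board (array([ 0.4262,  0.1802,  0.1139, -0.0408,  0.1302,  0.0905]), [('scene', 78, np.float64(0.48)), ('top', 156, np.float64(0.24))])
0.09 0.058 (array([0.438 , 0.016 , 0.1034, 0.0593]), [('scene', 57, np.float64(0.58)), ('top', 120, np.float64(0.25))])
0.09 0.062 (array([0.4373, 0.016 , 0.0849, 0.0605]), [('scene', 35, np.float64(0.7)), ('top', 120, np.float64(0.24))])
0.1 0.058 (array([0.4383, 0.016 , 0.1128, 0.0587]), [('scene', 73, np.float64(0.57)), ('top', 120, np.float64(0.25))])
0.1 0.062 (array([0.438 , 0.016 , 0.1043, 0.0592]), [('scene', 55, np.float64(0.72)), ('top', 120, np.float64(0.24))])
0.11 0.058 (array([0.4382, 0.0156, 0.1187, 0.0586]), [('scene', 90, np.float64(0.9)), ('top', 120, np.float64(0.27))])
0.11 0.062 (array([0.4381, 0.0156, 0.1188, 0.0586]), [('scene', 89, np.float64(0.74)), ('top', 120, np.float64(0.28))])
0.118 0.058 (array([0.4382, 0.0157, 0.1182, 0.0588]), [('scene', 94, np.float64(1.03)), ('top', 120, np.float64(0.27))])
0.118 0.062 (array([0.4382, 0.0156, 0.1188, 0.0586]), [('scene', 88, np.float64(0.91)), ('top', 120, np.float64(0.26))])
s
[... 401 characters left out ...]
.4381, 0.0158, 0.0918, 0.0586]), [('scene', 94, np.float64(0.96)), ('top', 116, np.float64(0.22))])
0.1 0.062 (array([0.4381, 0.0159, 0.0917, 0.0587]), [('scene', 94, np.float64(0.91)), ('top', 117, np.float64(0.22))])
0.11 0.058 (array([0.4379, 0.0156, 0.094 , 0.0584]), [('scene', 100, np.float64(0.82)), ('top', 117, np.float64(0.3))])
0.11 0.062 (array([0.4379, 0.0157, 0.0933, 0.0585]), [('scene', 109, np.float64(0.92)), ('top', 117, np.float64(0.27))])
0.118 0.058 (array([0.4387, 0.016 , 0.1023, 0.0579]), [('scene', 53, np.float64(0.72)), ('top', 118, np.float64(0.19))])
0.118 0.062 (array([0.4382, 0.0158, 0.0961, 0.0585]), [('scene', 89, np.float64(0.7)), ('top', 116, np.float64(0.25))])
```

Good axis from the top camera: (0.438, 0.0157). I'll check the height bias near the bowl with the lift's base plate, whose top is known to be at 22 mm, and with the separate board edges.

```bash
cat > bias.py <<'E'
from free import *
for nm in(("pics/scene_e.png","pics/top_e.png"),("pics/scene0.png","pics/top0.png")):
    load(*nm)
    for e,n in((np.r_[40:80],"y-"),(np.r_[80:120],"x+"),(np.r_[40:60],"y- near x-"),(np.r_[60:80],"y- near x+")):
        print("board",n,fit(board,[.426,.180,.114,-.042],[("scene",e),("top",np.r_[0:160])],3))
    def plate(p,k):
        return boardf([p[0],p[1],p[2],p[3],.135,.1],k)
    for e,n in((np.r_[40:80],"y-"),(np.r_[40:120],"y-,x+")):
        for z in(.015,.022): print("plate",n,fit(plate,[.4834,.0138,z,-.042],[("scene",e),("top",np.r_[0:160])],3.5))
    T=ims["top"];
    for r in(.062,.060):
        def rimz(p,k):
            X,Xo=rimf([.4383,.0158,p[0],r],k);return X,Xo
        d=np.array([.07,.39])-np.array([.4383,.0158]);b=np.arctan2(d[1],d[0])
        a=np.linspace(0,2*np.pi,120,endpoint=False);far=np.where(np.cos(a-b)<-.2)[0];near=np.where(np.cos(a-b)>.4)[0]
        for z in(.09,.115):print("rim r",r,"far",fit(rimz,[z],[("scene",far)],3),"near",fit(rimz,[z],[("scene",near)],3))
E
python3 bias.py
```

```text
board y- (array([ 0.4266,  0.1803,  0.1166, -0.0389]), [('scene', 40, np.float64(0.23)), ('top', 156, np.float64(0.24))])
board x+ (array([ 0.4264,  0.1811,  0.113 , -0.0372]), [('scene', 36, np.float64(0.24)), ('top', 156, np.float64(0.3))])
board y- near x- (array([ 0.4267,  0.1805,  0.1162, -0.0364]), [('scene', 20, np.float64(0.04)), ('top', 157, np.float64(0.25))])
board y- near x+ (array([ 0.4267,  0.1802,  0.1168, -0.0381]), [('scene', 20, np.float64(0.22)), ('top', 156, np.float64(0.24))])
plate y- (array([ 0.4841,  0.0145,  0.0165, -0.0418]), [('scene', 22, np.float64(0.24)), ('top', 119, np.float64(0.21))])
plate y- (array([ 0.4841,  0.0145,  0.0166, -0.042 ]), [('scene', 22, np.float64(0.24)), ('top', 119, np.float64(0.2))])
plate y-,x+ (array([ 0.4845,  0.015 ,  0.0189, -0.042 ]), [('scene', 53, np.float64(0.43)), ('top', 118, np.float64(0.23))])
plate y-,x+ (array([ 0.4845,  0.015 ,  0.0189, -0.0419]), [('scene', 53, np.float64(0.42)), ('top', 118, np.float64(0.23))])
rim r 0.062 far (array([0.112]), [('scene', 12, np.float64(0.63))]) near (array([0.0887]), [('scene', 24
[... 1195 characters left out ...]
0.0416]), [('scene', 63, np.float64(1.0)), ('top', 124, np.float64(0.21))])
plate y-,x+ (array([ 0.4843,  0.0146,  0.018 , -0.0417]), [('scene', 63, np.float64(0.99)), ('top', 124, np.float64(0.21))])
rim r 0.062 far (array([0.0904]), [('scene', 44, np.float64(0.76))]) near (array([0.089]), [('scene', 34, np.float64(1.1))])
rim r 0.062 far (array([0.1084]), [('scene', 9, np.float64(1.04))]) near (array([0.0991]), [('scene', 30, np.float64(0.54))])
rim r 0.06 far (array([0.0928]), [('scene', 46, np.float64(0.98))]) near (array([0.09]), [('scene', 36, np.float64(1.05))])
rim r 0.06 far (array([0.1036]), [('scene', 15, np.float64(0.6))]) near (array([0.0962]), [('scene', 31, np.float64(0.41))])
```

The plate's top reads 4 mm low and the board edge beside the bowl 3.4 mm low. The rim's raw 0.116 therefore means about 0.120, level with the board. The start height plus 1.95 turns gives 0.117, which also agrees. The stand has not moved and the arm is clear, so I'm handing in.

```bash
python3 -c "
from plant import ctrl
print(ctrl.close_job())"
```

```text
the job is handed in; nothing more can be done
None
```

I handed the job in with the crank fully home on the collar, wound about 1.95 turns clockwise, and the rim measured within about 3 mm of the board top (estimates 0.117 to 0.120 m against 0.120 m). I left the crank on the spindle and the arm clear, and the base plate measured unmoved, but twice on the second turn I loaded the knob with 12 to 14 N sideways and once with about 20 N downward.

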